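# Put the bench tools back in their places

### The arm

A 6-joint arm with a two-finger parallel gripper is mounted at the origin on the work surface. World frame = base frame: x ahead of the robot, y to its left, z up, the work surface at z = 0. Lengths are in m, angles in degrees, forces in N, time in s.
With the tool pointing down it reaches from about 0.375 to 0.9 m from the base axis. Payload 3.1 kg.
Tool frame: the origin (TCP) lies on the centre line of the jaws, within the pads' length; the fingertips stand 11 mm ahead of it and the grasp point (between the pads) lies 8 mm behind it; z points along the fingers, y is the line along which they close (so a half turn about z gives the same grasp; the last joint's range is limited). The gripper opens to 87 mm and grips with 3 to 60 N. Pads are 19 mm wide; open, the fingers measure 117 mm over their backs; the gripper's body (75 mm by 190 mm) begins 51 mm behind the grasp point.
Start: joints at [64.028, 30.224, 82.088, -0, 67.689, -10.227], TCP at [0.17, 0.602, 0.209] pointing down, gripper open.
Joint ranges: [-176.69, 176.69], [-43.24, 126.21], [12.49, 139.97], [-82, 262], [0, 151.66], [-163.58, 163.58]. Speed limits (degrees/s): [159.86, 159.86, 180, 180, 180, 180].

### API

Orientations are given as a 3x3 rotation matrix whose columns are the frame's x, y, z axes.
In Python, from rig import * gives the robot as it stands.
- The arm moves only by the shell command python3 -m inch 'ROWS'. ROWS is JSON, a list of rows, each an object of numbers: "gripper": the opening in per cent of the stroke, from 0 (shut) to 100 (fully open); "dx", "dy", "dz": the shift along the tool's x, y, z in mm; "turn": the turn about the tool's z in rad. A call has 1 to 12 rows; each row is the pose to reach, as a shift and turn from the pose commanded when the call began, along the tool's axes at that moment; what a row does not reach only later rows make up. A row lasts 1/10 s, in which the tool goes at most 50 mm and 8.59 degrees, less where a joint would pass 70% of its speed; a pose out of reach is approached as far as the arm can. A call with a gripper value outside its range is refused whole. The fingers move at their own pace and stop on an object; the grip force is fixed at half the most. Time passes only in rows, so rows that repeat a pose let the fingers close. It gives the time, the measured TCP pose, the force and the opening at its end, in the units of the state.
- read_state(): the state, without advancing time (a new reading comes with each control period).
- capture(name): name is "scene" or "top" or "wrist"; returns the picture (400x640x3 uint8, red, green, blue); there is no depth.
- get_calibration(name): a dict with "camera_matrix" (3x3 intrinsics, pixels), "world_to_cam" (4x4, takes a point from world to camera coordinates); the wrist camera has in their place "T_tool_cam" (4x4, takes a point from camera to tool coordinates, whose origin is the TCP and whose axes are the flange's). Camera axes: x right, y down, z forward; pixel columns grow to the right and rows downward; lengths in m; the calibration is good to about 2 mm. A picture is of the moment at which its call begins: read the wrist's pose just before it. get_calibration takes no time and is no camera call.
- hand_in(): hands the job in, once; it reports no verdict.
Trained networks look in the newest picture that a camera, given by its name, has taken for a name from the list of things; names that differ only in an ending like _2 or _b are one class to them, and where a whole thing is asked for, a point or a joint stands for the part that bears it (a point fixed in the world has none). Each returns a list of dicts, best first, with "score" (0 to 1); they miss things now and then, are a little off and sometimes report something else, mostly with a low value. They report only what shows in the picture. A call takes as long as a camera call. They do not tell look-alikes from the thing itself.
- recognise(camera, query): "extent" ([centre column, centre row, width, height] in pixels, round what is visible of it).
The state is a dict: "time_s": time; "joint_positions": joint angles; "qvel": joint speeds; "tau": joint torques, N m; "position": TCP position; "tcp_rot": TCP orientation; "force": force on the tool from outside, world axes, zero at the start; "moment": the same for the moment, N m; "opening": opening from 0.0 (shut) to 1.0 (fully open).
Only numpy, scipy, OpenCV 4.12 (cv2) and the standard library are available. Lean on these libraries where they do the work, as an engineer would, in place of code of your own. Each camera call takes 0.05 s, during which the arm holds its last target. There are 200 camera calls.

### The job

Tidy the bench: lay the spirit level (standing on its narrow edge, as it is now), the spanner and the tape measure each squarely on the white board that bears its own silhouette, and put the battery pack in the charging cradle, pressed down until it clicks fully home. Leave the glue bottle and the amber jar standing where they are.

Things in the scene. Friction and masses are not known exactly. Their poses are not given: they have to be found in the camera images.
- level: Loose yellow pocket spirit level with black end caps and a green vial, standing on its narrow edge: 22 (x) x 150 (y, its length) x 40 mm high, about 0.18 kg. Origin: centre of its underside; z up. Both ends are alike.
- spanner: Loose bright steel double open-ended spanner lying flat, 160 mm long (y), 8 mm thick; straight shank 14 mm wide (x) in the middle, forked heads 32 mm wide at both ends (heads begin 51 mm from the middle), about 0.13 kg. Origin: middle of its underside; z up. Both ends are alike.
- tape: Loose orange tape measure lying flat with a black disc on top: 54 (x) x 66 (y) x 34 mm high, about 0.20 kg. Origin: centre of its underside; z up. Either way round (half a turn) is alike for this job.
- pack: Loose blue battery pack with a black foot, standing: 40 (x) x 52 (y) x 95 mm high, about 0.35 kg. Origin: centre of its underside; z up. A notch 4 mm deep runs along x across each y face, 11 to 29 mm above the underside; the lowest 4 mm is 36 x 46 mm. Grip it high (above 60 mm), across x. Half a turn makes no difference.
- level_pad: Fixed white board, 74 (x) x 170 (y) mm, its top 5 mm above the bench, bearing a flat painted silhouette in its middle: a long yellow bar, 26 (x) x 154 (y) mm, for the spirit level. Origin: centre of the board's underside, below the centre of the silhouette; the silhouette's length lies along y.
- spanner_pad: Fixed white board, 74 (x) x 170 (y) mm, its top 5 mm above the bench, bearing a flat painted silhouette in its middle: a red double open-ended spanner, 160 mm long (y), for the spanner. Origin: centre of the board's underside, below the centre of the silhouette; the silhouette's length lies along y.
- tape_pad: Fixed white board, 74 (x) x 170 (y) mm, its top 5 mm above the bench, bearing a flat painted silhouette in its middle: an orange rectangle, 58 (x) x 70 (y) mm, for the tape measure. Origin: centre of the board's underside, below the centre of the silhouette.
- charger: Fixed grey and black charging cradle, open on top: pocket 46 (x) x 58 (y) mm, floor 8 mm up, walls to 48 mm, then a flared lead-in to 57 mm (72 x 85 mm outside). Origin: centre of underside; z up; the pack's y lies along its y. Two sprung balls stand 6 mm in from its y walls, 28 mm up: they hold the pack about 21 mm too high until pressed past with about 15 N; home, its top is at 103 mm.
- glue: Loose white glue bottle with green label and red cap, standing, 34 mm across, 90 mm high. Not to be disturbed. Origin: centre of its underside; z up.
- jar: Loose amber screw jar with steel lid, standing, 40 mm across, 55 mm high. Not to be disturbed. Origin: centre of its underside; z up.
Not all that is in view belongs to the job. Several things look just like the tape: the one meant starts farthest from the robot's base.

How it is judged (in metres and radians):
At the end, for the whole second after the job is handed in: Level, spanner and tape measure rest upright or flat on top of their own boards, within 12 mm of the silhouette's centre and 0.2 rad of its direction, either way round; the pack is upright in the cradle, within 8 mm of its centre and 5 mm of the pocket floor; all at rest (horizontal distance between level and level_pad below 0.012 m and angle between the y axis of level and the y axis of level_pad, either way round below 0.2 rad and angle between each of level, spanner, tape, pack's own z axis and vertical below 0.1 rad and z of level in the frame of level_pad between 0.002 and 0.009 m and linear speed of each of level, spanner, tape, pack below 0.02 m/s and horizontal distance between spanner and spanner_pad below 0.012 m and angle between the y axis of spanner and the y axis of spanner_pad, either way round below 0.2 rad and z of spanner in the frame of spanner_pad between 0.002 and 0.009 m and horizontal distance between tape and tape_pad below 0.012 m and angle between the y axis of tape and the y axis of tape_pad, either way round below 0.2 rad and z of tape in the frame of tape_pad between 0.002 and 0.009 m and horizontal distance between pack and charger below 0.008 m and z of pack in the frame of charger between 0.004 and 0.013 m); the robot touches nothing.
It fails at once if the glue bottle is shifted more than 30 mm or knocked over (distance of glue from where it was at the start of the episode above 0.03 m or angle between glue's own z axis and vertical above 0.5 rad).
It fails at once if the amber jar is shifted more than 30 mm or knocked over (distance of jar from where it was at the start of the episode above 0.03 m or angle between jar's own z axis and vertical above 0.5 rad).
It also fails if it takes over 99 s, if anything falls off the work surface, if the arm or the gripper's body presses on something with over 40 N, if the wrist force passes 120 N, or if a joint passes its speed limit or range.

## Working session

There is one attempt and no reset: what is moved stays moved. The work goes in short steps, Python scripts to look and compute and a shell command to move; the robot and the scene stay as the last step left them, time stands still between calls to the robot, and variables do not carry over. Pictures are saved under pics/ and viewed, on a budget of 14 in all, crops included, one or two more only if the job needs it, and the job is handed in when it is done.

```bash
ls; mkdir -p pics
cat > h.py <<'E'
from rig import *
import numpy as np, cv2
def snap(n,f=None):
    s=read_state(); im=capture(n)
    if f: cv2.imwrite('pics/'+f,im[:,:,::-1])
    return s,im
def cam(n,s=None):
    c=get_calibration(n);K=np.array(c['camera_matrix'])
    if n=='wrist':
        T=np.eye(4);T[:3,:3]=np.array(s['tcp_rot']);T[:3,3]=s['position']
        W=np.linalg.inv(T@np.array(c['T_tool_cam']))
    else: W=np.array(c['world_to_cam'])
    return K,W
def ray(n,uv,s=None):
    K,W=cam(n,s);d=W[:3,:3].T@np.linalg.solve(K,[uv[0],uv[1],1.]);o=-W[:3,:3].T@W[:3,3];return o,d
def at(n,uv,z,s=None):
    o,d=ray(n,uv,s);return (o+d*(z-o[2])/d[2])
def proj(n,P,s=None):
    K,W=cam(n,s);p=K@(W[:3,:3]@np.array(P)+W[:3,3]);return p[:2]/p[2]
def tri(obs): # list of (o,d)
    A=0;b=0
    for o,d in obs:
        d=d/np.linalg.norm(d);M=np.eye(3)-np.outer(d,d);A=A+M;b=b+M@o
    return np.linalg.solve(A,b)
E
python3 - <<'E'
from h import *
s,_=snap('top','top.png');snap('scene','scene.png')
print(s['time_s'],s['position'],np.round(s['tcp_rot'],3).tolist())
for n in ('level','spanner','tape','pack','level_pad','spanner_pad','tape_pad','charger','glue','jar'):
  for c,z in (('top',0.),('scene',0.)):
    print(n,c,[(np.round(r['extent']).astype(int).tolist(),round(r['score'],2),np.round(at(c,r['extent'][:2],z)[:2],3).tolist()) for r in recognise(c,n)])
E
```

```text
pics
0.0 [0.16923841 0.60085147 0.20834637] [[-0.962, 0.271, -0.001], [0.271, 0.962, -0.002], [0.0, -0.002, -1.0]]
level top [([292, 190, 58, 14], 0.89, [0.473, 0.111])]
level scene [([346, 207, 52, 26], 0.62, [0.455, 0.11])]
spanner top [([217, 231, 62, 23], 0.94, [0.346, 0.302]), ([421, 186, 22, 16], 0.68, [0.511, -0.242])]
spanner scene [([399, 178, 52, 11], 0.64, [0.344, 0.299])]
tape top [([391, 260, 26, 27], 0.93, [0.306, -0.167]), ([320, 226, 22, 29], 0.88, [0.381, 0.027]), ([439, 243, 29, 18], 0.87, [0.359, -0.291]), ([444, 292, 26, 33], 0.6, [0.232, -0.305]), ([489, 204, 73, 50], 0.45, [0.475, -0.426])]
tape scene [([251, 177, 23, 20], 0.96, [0.294, -0.162]), ([211, 190, 22, 23], 0.8, [0.338, -0.282]), ([206, 165, 20, 20], 0.75, [0.219, -0.306]), ([318, 186, 22, 21], 0.59, [0.355, 0.041]), ([401, 180, 47, 15], 0.39, [0.356, 0.301])]
pack top [([364, 203, 27, 26], 0.88, [0.452, -0.088])]
pack scene [([277, 195, 29, 40], 0.72, [0.383, -0.085]), ([371, 256, 75, 36], 0.38, [0.635, 0.144]), ([156, 228, 65, 30], 0.36, [0.478, -0.42])]
level_pad top [([488, 207, 68, 46], 0.96, [0.4
[... 218 characters left out ...]
0.143])]
spanner_pad scene [([373, 257, 73, 38], 0.92, [0.64, 0.15]), ([346, 207, 57, 25], 0.45, [0.454, 0.109])]
tape_pad top [([399, 139, 65, 35], 0.63, [0.643, -0.178])]
tape_pad scene [([249, 269, 76, 37], 0.78, [0.644, -0.168])]
charger top [([187, 169, 41, 34], 0.83, [0.513, 0.41]), ([439, 242, 35, 21], 0.69, [0.36, -0.291])]
charger scene [([450, 207, 37, 29], 0.9, [0.487, 0.414])]
glue top [([339, 165, 14, 16], 0.75, [0.556, -0.012])]
glue scene [([309, 225, 20, 24], 0.52, [0.513, -0.004])]
jar top [([421, 184, 23, 16], 0.7, [0.517, -0.242]), ([186, 169, 42, 39], 0.67, [0.512, 0.413]), ([286, 134, 62, 28], 0.46, [0.636, 0.144])]
jar scene [([224, 225, 15, 20], 0.61, [0.487, -0.237])]
```

Run:
```python
import cv2
a=cv2.imread('pics/top.png')[110:320,150:540];cv2.imwrite('pics/topc.png',cv2.resize(a,None,fx=2.05,fy=2.05,interpolation=cv2.INTER_CUBIC))
a=cv2.imread('pics/scene.png')[140:300,100:500];cv2.imwrite('pics/scenec.png',cv2.resize(a,None,fx=2,fy=2,interpolation=cv2.INTER_CUBIC))
```

```text
(no output)
```

View pics/topc.png

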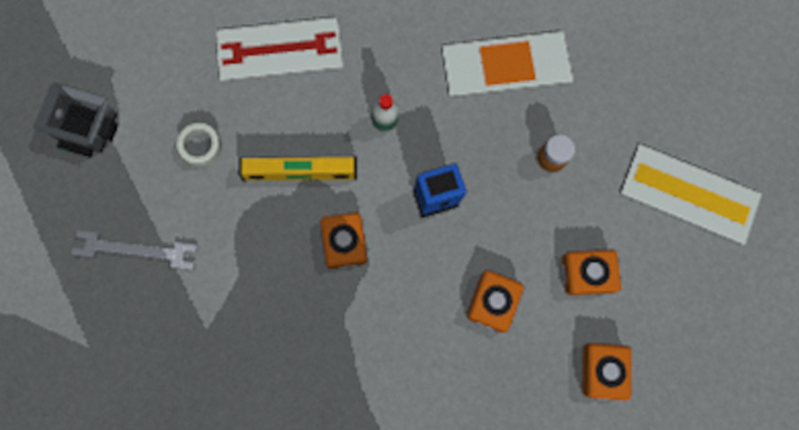

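View pics/scenec.png

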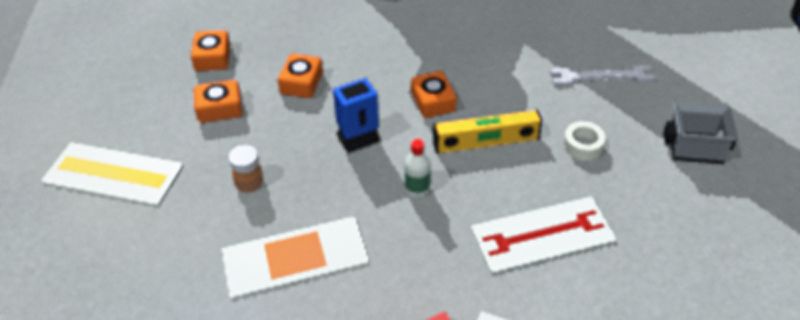

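The pictures show four orange tapes, in top pixels: (391,260), (320,226), (439,243) and (444,292). The one at (439,243) is about 0.46 m from the base, against 0.35–0.38 m for the others, so it is the one meant. The spanner is at (217,231), the level at (292,190), the pack at (364,203) and the cradle at (187,169). The ring at (246,180) is a distractor. Other things that could mislead: the spanner and red silhouette (286,133), the level and yellow silhouette (488,205), and the tape and orange silhouette (400,140).

Next I measure yaws and heights from the two views.

```bash
cat >> h.py <<'E'
def mask(im,kind):
    h=cv2.cvtColor(im,cv2.COLOR_RGB2HSV);H,S,V=[h[:,:,i].astype(int) for i in range(3)]
    m={'yellow':(H>17)&(H<32)&(S>120)&(V>80),'orange':(H>4)&(H<17)&(S>140)&(V>70),'red':((H<4)|(H>172))&(S>120),
       'blue':(H>100)&(H<130)&(S>130),'white':(S<28)&(V>175)}[kind]
    return m.astype(np.uint8)
def blobs(im,kind,box,amin=15):
    m=mask(im,kind);z=np.zeros_like(m);x0,x1,y0,y1=[int(max(0,v)) for v in box];z[y0:y1,x0:x1]=m[y0:y1,x0:x1]
    cs,_=cv2.findContours(z,cv2.RETR_EXTERNAL,cv2.CHAIN_APPROX_NONE)
    return [c for c in sorted(cs,key=cv2.contourArea,reverse=True) if cv2.contourArea(c)>=amin]
def rect(n,c,z,s=None):
    # minAreaRect in world plane z -> centre, long-axis yaw deg, dims
    P=np.array([at(n,p[0],z,s)[:2] for p in c],np.float32)*1000
    (cx,cy),(w,h),a=cv2.minAreaRect(P)
    if w<h: w,h,a=h,w,a+90
    return round(cx/1000,4),round(cy/1000,4),round((a+90)%180-90,1),round(w),round(h)
def go(x,y,z,yaw,n=1):
    # yaw: world angle of tool y axis (deg), mod 180
    s=read_state();R=np.array(s['tcp_rot']);d=R.T@(np.array([x,y,z])-s['position'])*1000
    cur=np.degrees(np.arctan2(R[1,1],R[0,1]));t=-(((yaw-cur)+90)%180-90)
    print('now',np.round(s['position'],4),'yaw',round(cur,1),'J6',round(s['joint_positions'][5],1),'-> dx %.1f dy %.1f dz %.1f turn %.3f (%d rows)'%(*d,np.radians(t),max(np.ceil(np.linalg.norm(d)/50),np.ceil(abs(t)/8.59))))
E
python3 - <<'E'
from h import *
T=cv2.imread('pics/top.png')[:,:,::-1];S=cv2.imread('pics/scene.png')[:,:,::-1]
def f(name,kind,bt,z,bs,big=0):
    ct=blobs(T,kind,bt)[0];cs=blobs(S,kind,bs)
    a=rect('top',ct,z);o=None
    b=rect('scene',cs[0],z) if cs else None
    m=ct[:,0].mean(0)
    p=tri([ray('top',ct.reshape(-1,2).mean(0)),ray('scene',cs[0].reshape(-1,2).mean(0))]) if cs else None
    print(name,a,b,p)
f('level','yellow',(255,330,175,205),.04,(310,380,190,222))
f('tape','orange',(420,460,228,260),.034,(195,225,175,205))
f('pack','blue',(345,385,185,220),.095,(260,295,175,215))
f('levpadY','yellow',(450,525,175,235),.005,(120,190,210,245))
f('tappadO','orange',(370,430,120,160),.005,(225,275,245,290))
f('spapadR','red',(250,320,115,150),.005,(335,410,235,275))
f('levpadW','white',(445,530,175,235),.005,(115,195,205,245))
f('tappadW','white',(365,435,115,160),.005,(205,290,245,292))
f('spapadW','white',(250,322,112,153),.005,(330,410,235,278))
E
```

```text
level (0.4608, 0.0999, -85.8, 145, 30) (0.4849, 0.0975, -85.2, 153, 57) [0.46390562 0.10119206 0.0176413 ]
tape (0.3552, -0.2808, -85.8, 67, 54) (0.3768, -0.2812, 6.9, 80, 64) [ 0.35662971 -0.28508558  0.01750838]
pack (0.4336, -0.0798, -68.9, 58, 50) (0.4781, -0.0814, 2.1, 114, 56) [ 0.44208215 -0.08276785  0.05870853]
levpadY (0.4725, -0.4177, 70.4, 151, 24) (0.4747, -0.4185, 70.3, 147, 19) [ 0.47249098 -0.42000883  0.0024353 ]
tappadO (0.6381, -0.1707, -78.4, 67, 55) (0.6407, -0.1717, -78.4, 64, 50) [ 0.63894934 -0.17232117  0.00122417]
spapadR (0.6368, 0.1447, -79.4, 155, 29) (0.6399, 0.1441, -79.6, 152, 27) [0.63782528 0.14404391 0.00193001]
levpadW (0.4721, -0.4178, 70.4, 165, 70) (0.4669, -0.4286, 84.0, 255, 144) [ 0.47430618 -0.42367794 -0.00898866]
tappadW (0.6367, -0.171, -78.7, 165, 70) (0.6398, -0.1768, 83.9, 224, 140) [ 0.63845186 -0.17292944 -0.00133724]
spapadW (0.6148, 0.1392, -79.4, 164, 26) (0.6373, 0.1449, 83.8, 218, 135) [ 0.62830319  0.14817006 -0.02891046]
```

Camera views agree: the board tops are near z = 0.005 and the objects' heights match the text. Now above the spanner.

```bash
python3 -c "
from h import *
go(.346,.302,.22,-7);print(get_calibration('wrist'))"
```

```text
now [0.1696 0.6015 0.2094] yaw 74.3 J6 -10.2 -> dx -251.1 dy -240.4 dz -10.6 turn 1.418 (10 rows)
{'camera_matrix': array([[288.64931716,   0.        , 320.33219193],
       [  0.        , 288.64931716, 201.76899257],
       [  0.        ,   0.        ,   1.        ]]), 'T_tool_cam': array([[ 2.43359488e-04, -9.66290993e-01, -2.57452245e-01,
         6.98358940e-02],
       [ 9.99999903e-01,  1.40786044e-04,  4.16850813e-04,
         3.38273396e-04],
       [-3.66553502e-04, -2.57452321e-01,  9.66290933e-01,
        -1.75139773e-01],
       [ 0.00000000e+00,  0.00000000e+00,  0.00000000e+00,
         1.00000000e+00]])}
```

```bash
python3 -m inch '[{"dx":-251,"dy":-240,"dz":-10,"turn":1.418,"gripper":100},{"dx":-251,"dy":-240,"dz":-10,"turn":1.418},{"dx":-251,"dy":-240,"dz":-10,"turn":1.418},{"dx":-251,"dy":-240,"dz":-10,"turn":1.418},{"dx":-251,"dy":-240,"dz":-10,"turn":1.418},{"dx":-251,"dy":-240,"dz":-10,"turn":1.418},{"dx":-251,"dy":-240,"dz":-10,"turn":1.418},{"dx":-251,"dy":-240,"dz":-10,"turn":1.418},{"dx":-251,"dy":-240,"dz":-10,"turn":1.418},{"dx":-251,"dy":-240,"dz":-10,"turn":1.418},{"dx":-251,"dy":-240,"dz":-10,"turn":1.418},{"dx":-251,"dy":-240,"dz":-10,"turn":1.418}]'
python3 - <<'E'
from h import *
s,im=snap('wrist','w1.png');print(s['time_s'],s['position'],s['force'])
for r in recognise('wrist','spanner'): print(r,at('wrist',r['extent'][:2],.006,s))
E
```

```text
1.1 [0.16956465 0.60153056 0.20935617] [-0.38690186 -0.43379418 -0.78411395]invalid input
```

View pics/w1.png

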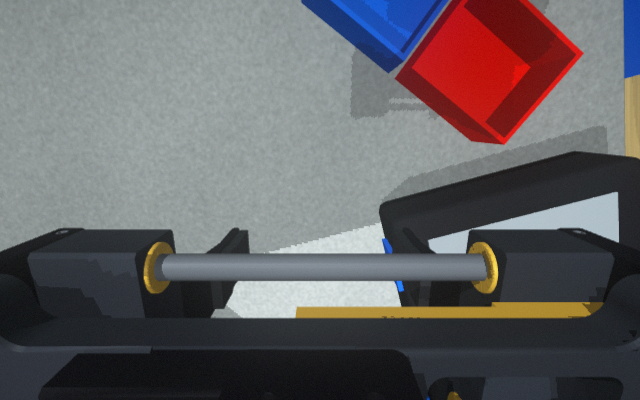

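```bash
python3 -m inch '[{"dx":-251,"dy":-240,"dz":-10,"turn":1.418,"gripper":100},{"dx":-251,"dy":-240,"dz":-10,"turn":1.418,"gripper":100},{"dx":-251,"dy":-240,"dz":-10,"turn":1.418,"gripper":100},{"dx":-251,"dy":-240,"dz":-10,"turn":1.418,"gripper":100},{"dx":-251,"dy":-240,"dz":-10,"turn":1.418,"gripper":100},{"dx":-251,"dy":-240,"dz":-10,"turn":1.418,"gripper":100},{"dx":-251,"dy":-240,"dz":-10,"turn":1.418,"gripper":100},{"dx":-251,"dy":-240,"dz":-10,"turn":1.418,"gripper":100},{"dx":-251,"dy":-240,"dz":-10,"turn":1.418,"gripper":100},{"dx":-251,"dy":-240,"dz":-10,"turn":1.418,"gripper":100},{"dx":-251,"dy":-240,"dz":-10,"turn":1.418,"gripper":100},{"dx":-251,"dy":-240,"dz":-10,"turn":1.418,"gripper":100}]'
python3 - <<'E'
from h import *
s,im=snap('wrist','w2.png');print(s['time_s'],s['position'],s['force'])
for z in (0,.1): print('tcp pix',proj('wrist',np.array(s['position'])*[1,1,0]+[0,0,z],s))
for r in recognise('wrist','spanner'): print(r,at('wrist',r['extent'][:2],.006,s))
E
```

```text
time_s: 2.4
position: [0.346, 0.3025, 0.2194]
tcp_rot: [[0.12, 0.993, 0.0], [0.993, -0.12, 0.0], [0.0, 0.0, -1.0]]
force: [0.3, -0.6, -0.5]
opening: 0.994
2.4 [0.34603941 0.30246681 0.21944429] [ 0.26477761 -0.580752   -0.54965107]
tcp pix [319.90755734 177.76201118]
tcp pix [319.88091881 194.52701865]
{'extent': [317.6, 172.7, 26.5, 114.3], 'score': 0.63} [0.34389767 0.31080293 0.006     ]
```

View pics/w2.png

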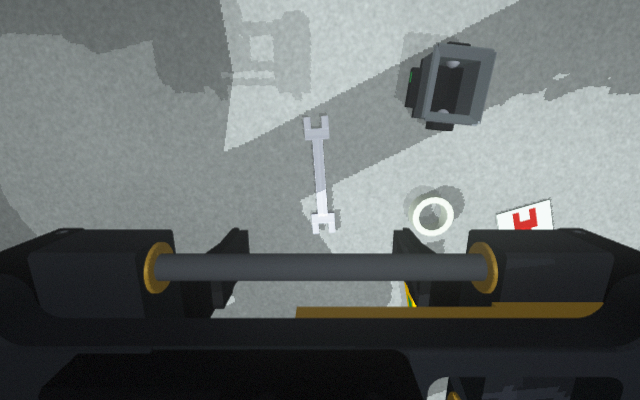

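The wrist view shows the spanner from (316,116) to (323,233), its shank near (319,175), and the open cradle at about (455,85).

Run:
```python
from h import *
s=read_state()
a=at('wrist',(316,116),.006,s);b=at('wrist',(323,233),.006,s);print(a,b,np.linalg.norm(a-b),(a+b)/2)
c=(a+b)/2;yaw=np.degrees(np.arctan2(*(a-b)[1::-1]));print(yaw)
c2=at('wrist',(319.5,174.5),.006,s);print(c2)
go(c2[0],c2[1],.013,yaw-90)
im=cv2.imread('pics/w2.png')[20:145,390:515];cv2.imwrite('pics/cr.png',cv2.resize(im,None,fx=4,fy=4))
```

```text
[0.35080055 0.38435998 0.006     ] [0.34083182 0.22351993 0.006     ] 0.1611486777360745 [0.34581618 0.30393996 0.006     ]
86.45339172018197
[0.34607752 0.30815649 0.006     ]
now [0.346  0.3026 0.2194] yaw -6.9 J6 34.1 -> dx 5.5 dy -0.6 dz 206.4 turn -0.059 (5 rows)
```

View pics/cr.png

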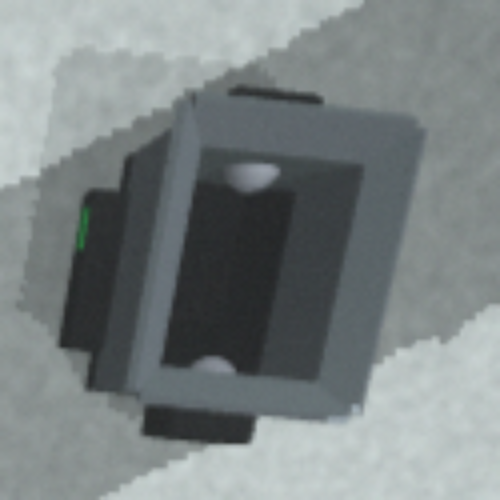

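```bash
python3 -m inch '[{"dx":1.5,"dy":0,"dz":50,"turn":-0.059,"gripper":100},{"dx":1.5,"dy":0,"dz":100,"turn":-0.059,"gripper":100},{"dx":1.5,"dy":0,"dz":150,"turn":-0.059,"gripper":100},{"dx":1.5,"dy":0,"dz":185,"turn":-0.059,"gripper":100},{"dx":1.5,"dy":0,"dz":205,"turn":-0.059,"gripper":100},{"dx":1.5,"dy":0,"dz":205,"turn":-0.059,"gripper":100},{"dx":1.5,"dy":0,"dz":205,"turn":-0.059,"gripper":0},{"dx":1.5,"dy":0,"dz":205,"turn":-0.059,"gripper":0},{"dx":1.5,"dy":0,"dz":205,"turn":-0.059,"gripper":0},{"dx":1.5,"dy":0,"dz":205,"turn":-0.059,"gripper":0},{"dx":1.5,"dy":0,"dz":205,"turn":-0.059,"gripper":0},{"dx":1.5,"dy":0,"dz":205,"turn":-0.059,"gripper":0}]'
python3 - <<'E'
from h import *
s=read_state()
# cradle pose from w2 (pose then: recorded)
s2={'position':[.34604,.30247,.21944],'tcp_rot':[[.12,.993,0],[.993,-.12,0],[0,0,-1]]}
C=[at('wrist',(390+u/4,20+v/4),.057,s2) for u,v in ((190,95),(425,125),(362,415),(135,390))]
C=np.array(C);print(np.round(C,4).tolist(),C.mean(0),[np.linalg.norm(C[i]-C[i-1]) for i in range(4)])
d=(C[0]+C[1]-C[2]-C[3])[:2];e=(C[1]+C[2]-C[0]-C[3])[:2];print(np.degrees(np.arctan2(d[1],d[0])),np.degrees(np.arctan2(e[1],e[0])))
E
```

```text
time_s: 3.7
position: [0.3464, 0.3041, 0.0148]
tcp_rot: [[0.063, 0.998, 0.001], [0.998, -0.063, 0.0], [0.0, 0.001, -1.0]]
force: [0.3, -0.0, 0.0]
opening: 0.541
[[0.4877, 0.4398, 0.057], [0.5496, 0.4251, 0.057], [0.5346, 0.3519, 0.057], [0.4711, 0.3664, 0.057]] [0.51074661 0.39577768 0.057     ] [np.float64(0.0752208113339126), np.float64(0.06364658100584131), np.float64(0.07467187827159123), np.float64(0.06508864178987461)]
77.83322050075617 -13.104291101489196
```

```bash
python3 -m inch '[{"dx":0,"dy":0,"dz":0,"turn":0,"gripper":0},{"dx":0,"dy":0,"dz":0,"turn":0,"gripper":0},{"dx":0,"dy":0,"dz":0,"turn":0,"gripper":0},{"dx":0,"dy":0,"dz":0,"turn":0,"gripper":0},{"dx":0,"dy":0,"dz":0,"turn":0,"gripper":0},{"dx":0,"dy":0,"dz":0,"turn":0,"gripper":0},{"dx":0,"dy":0,"dz":0,"turn":0,"gripper":0},{"dx":0,"dy":0,"dz":-50,"turn":0,"gripper":0},{"dx":0,"dy":0,"dz":-100,"turn":0,"gripper":0},{"dx":0,"dy":0,"dz":-145,"turn":0,"gripper":0},{"dx":0,"dy":0,"dz":-145,"turn":0,"gripper":0}]'
python3 - <<'E'
from h import *
snap('wrist','w3.png')
go(.6378,.1442,.16,10.5)
E
```

```text
time_s: 4.8
position: [0.3498, 0.306, 0.1646]
tcp_rot: [[0.063, 0.998, 0.011], [0.998, -0.063, 0.006], [0.007, 0.011, -1.0]]
force: [0.3, -0.6, 0.2]
opening: 0.005
now [0.3481 0.305  0.1622] yaw -3.6 J6 30.9 -> dx -142.3 dy 299.2 dz 3.6 turn -0.246 (7 rows)
```

View pics/w3.png

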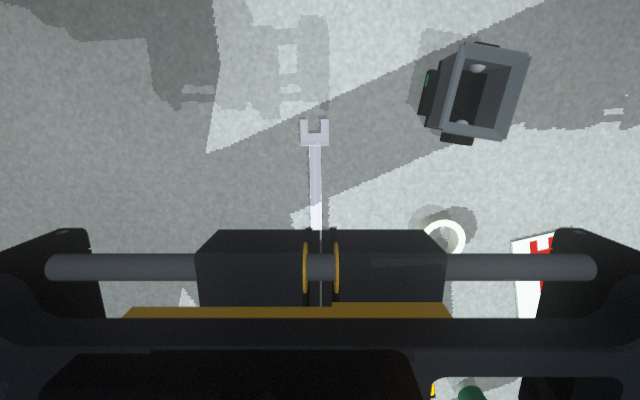

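The fingers shut fully and the spanner still lies there, its far end at (314,120), so they closed above it. I'll re-measure and go lower.

Run:
```python
from h import *
s,im=snap('wrist','w4.png')
g=im.astype(int).min(2)
for r in (122,126,135,150,165,180,195,210,220):
    row=im[r,290:345].astype(int);b=row[:,2]-row[:,0]; k=np.where(b>8)[0]
    print(r,k.min()+290 if len(k) else None,k.max()+290 if len(k) else None)
a=at('wrist',(314.5,120),.006,s);b=at('wrist',(318,228),.006,s);y=np.degrees(np.arctan2(*(a-b)[1::-1]));print(a,b,y)
u=(b-a)/np.linalg.norm(b-a);c=a+u*.080;print('centre',c);go(c[0],c[1],.011,y-90)
```

```text
122 296 340
126 294 336
135 293 343
150 303 339
165 293 343
180 294 339
195 297 344
210 295 344
220 296 344
[0.3479516  0.38158561 0.006     ] [0.34365696 0.25520955 0.006     ] 88.05366499798595
centre [0.34523453 0.30163176 0.006     ]
now [0.3466 0.3042 0.1604] yaw -3.6 J6 30.9 -> dx -2.8 dy -1.6 dz 149.4 turn -0.029 (3 rows)
```

```bash
python3 -m inch '[{"dx":-2.5,"dy":-1.5,"dz":0,"turn":-0.03,"gripper":60},{"dx":-2.5,"dy":-1.5,"dz":0,"turn":-0.03,"gripper":60},{"dx":-2.5,"dy":-1.5,"dz":40,"turn":-0.03,"gripper":60},{"dx":-2.5,"dy":-1.5,"dz":80,"turn":-0.03,"gripper":60},{"dx":-2.5,"dy":-1.5,"dz":110,"turn":-0.03,"gripper":60},{"dx":-2.5,"dy":-1.5,"dz":130,"turn":-0.03,"gripper":60},{"dx":-2.5,"dy":-1.5,"dz":145,"turn":-0.03,"gripper":60},{"dx":-2.5,"dy":-1.5,"dz":149.5,"turn":-0.03,"gripper":60},{"dx":-2.5,"dy":-1.5,"dz":149.5,"turn":-0.03,"gripper":60},{"dx":-2.5,"dy":-1.5,"dz":149.5,"turn":-0.03,"gripper":60}]'
```

```text
time_s: 5.9
position: [0.3445, 0.3015, 0.0099]
tcp_rot: [[0.033, 0.999, -0.0], [0.999, -0.033, -0.0], [-0.0, -0.0, -1.0]]
force: [0.6, -0.2, 0.2]
opening: 0.599
```

```bash
python3 -m inch '[{"dx":0,"dy":0,"dz":0,"turn":0,"gripper":0},{"dx":0,"dy":0,"dz":0,"turn":0,"gripper":0},{"dx":0,"dy":0,"dz":0,"turn":0,"gripper":0},{"dx":0,"dy":0,"dz":0,"turn":0,"gripper":0},{"dx":0,"dy":0,"dz":0,"turn":0,"gripper":0},{"dx":0,"dy":0,"dz":0,"turn":0,"gripper":0},{"dx":0,"dy":0,"dz":0,"turn":0,"gripper":0},{"dx":0,"dy":0,"dz":0,"turn":0,"gripper":0}]'
```

```text
time_s: 6.7
position: [0.3445, 0.3015, 0.0098]
tcp_rot: [[0.033, 0.999, -0.0], [0.999, -0.033, -0.0], [-0.0, -0.0, -1.0]]
force: [0.8, 0.0, -0.2]
opening: 0.016
```

```bash
python3 -m inch '[{"dx":0,"dy":0,"dz":-12,"turn":0,"gripper":50},{"dx":0,"dy":0,"dz":-12,"turn":0,"gripper":50},{"dx":0,"dy":0,"dz":-12,"turn":0,"gripper":50},{"dx":0,"dy":0,"dz":-12,"turn":0,"gripper":50},{"dx":0,"dy":0,"dz":-12,"turn":0,"gripper":50},{"dx":0,"dy":0,"dz":0,"turn":0,"gripper":50},{"dx":0,"dy":0,"dz":1,"turn":0,"gripper":50},{"dx":0,"dy":0,"dz":2,"turn":0,"gripper":50},{"dx":0,"dy":0,"dz":2,"turn":0,"gripper":50}]'
python3 -c "
from h import *
s,im=snap('wrist');cv2.imwrite('pics/w5.png',cv2.resize(im[90:330,200:440],None,fx=2.4,fy=2.4)[:,:,::-1]);print(s['position'],s['force'],proj('wrist',np.array(s['position'])+[0,0,-.011],s))"
```

```text
time_s: 7.6
position: [0.3445, 0.3015, 0.0078]
tcp_rot: [[0.033, 0.999, -0.0], [0.999, -0.033, -0.0], [-0.0, -0.0, -1.0]]
force: [-0.5, -0.4, 0.0]
opening: 0.496
[0.3444983  0.30148126 0.00780466] [-0.45472799 -0.3834911   0.00742404] [319.78525108 231.16636616]
```

View pics/w5.png

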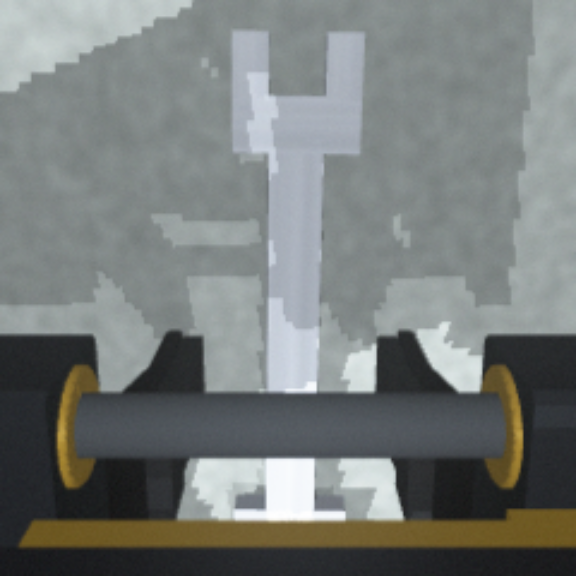

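Run:
```python
from h import *
from scipy.optimize import least_squares
s=read_state();R=np.array(s['tcp_rot']);p=np.array(s['position'])
obs=[((200+232/2.4),(90+31/2.4),-16,80),((200+363/2.4),(90+31/2.4),16,80),((200+232/2.4),(90+154/2.4),-16,51),((200+361/2.4),(90+154/2.4),16,51),(200+269/2.4,90+200/2.4,-7,None),(200+323/2.4,90+200/2.4,7,None)]
def f(v):
    y0,x0,h,a=v;r=[]
    for u,w,X,Y in obs:
        P=at('wrist',(u,w),h/1000,s);q=R.T@(P-p)*1000
        X_=(q[1]-y0)*np.cos(a)-(q[0]-x0)*np.sin(a);Y_=(q[0]-x0)*np.cos(a)+(q[1]-y0)*np.sin(a)
        r.append(X_-X); 
        if Y is not None:r.append(Y_-Y)
    return r
r=least_squares(f,[0,0,0,0.]);print('cy,cx(tool mm), top height mm, ang',r.x,np.round(r.fun,1),p)
```

```text
cy,cx(tool mm), top height mm, ang [2.10055890e+00 2.51453446e+00 8.07644704e+00 3.56983511e-03] [ 0.4  0.  -0.3  0.2 -0.2 -0.2  0.2 -0.   0.1 -0.2] [0.3445883  0.30155476 0.00795702]
```

```bash
python3 -m inch '[{"dx":2,"dy":2,"dz":1,"turn":0,"gripper":50},{"dx":2,"dy":2,"dz":2,"turn":0,"gripper":50},{"dx":2,"dy":2,"dz":2,"turn":0,"gripper":50}]'; python3 -m inch '[{"dx":0,"dy":0,"dz":1,"turn":0,"gripper":50},{"dx":0,"dy":0,"dz":2,"turn":0,"gripper":50},{"dx":0,"dy":0,"dz":2,"turn":0,"gripper":50}]'
```

```text
time_s: 7.95
position: [0.3468, 0.3036, 0.0059]
tcp_rot: [[0.033, 0.999, 0.0], [0.999, -0.033, 0.0], [0.0, 0.0, -1.0]]
force: [-0.6, -0.3, 0.7]
opening: 0.5
time_s: 8.25
position: [0.3465, 0.3034, 0.0037]
tcp_rot: [[0.033, 0.999, -0.0], [0.999, -0.033, -0.0], [-0.0, -0.0, -1.0]]
force: [-0.5, -1.0, 0.2]
opening: 0.5
```

```bash
python3 -m inch '[{"dx":0,"dy":0,"dz":1,"turn":0,"gripper":50},{"dx":0,"dy":0,"dz":2,"turn":0,"gripper":50},{"dx":0,"dy":0,"dz":2,"turn":0,"gripper":50}]'; python3 -m inch '[{"dx":0,"dy":0,"dz":0,"turn":0,"gripper":0},{"dx":0,"dy":0,"dz":0,"turn":0,"gripper":0},{"dx":0,"dy":0,"dz":0,"turn":0,"gripper":0},{"dx":0,"dy":0,"dz":0,"turn":0,"gripper":0},{"dx":0,"dy":0,"dz":0,"turn":0,"gripper":0},{"dx":0,"dy":0,"dz":0,"turn":0,"gripper":0},{"dx":0,"dy":0,"dz":0,"turn":0,"gripper":0}]'
```

```text
time_s: 8.55
position: [0.3465, 0.3034, 0.0017]
tcp_rot: [[0.033, 0.999, -0.0], [0.999, -0.033, -0.0], [-0.0, -0.0, -1.0]]
force: [0.2, -0.3, -0.1]
opening: 0.499
time_s: 9.25
position: [0.3466, 0.3035, 0.0019]
tcp_rot: [[0.033, 0.999, 0.0], [0.999, -0.033, -0.0], [-0.0, 0.0, -1.0]]
force: [-0.4, 0.8, 0.1]
opening: 0.019
```

```bash
python3 -c "
from h import *
s,im=snap('scene');u=proj('scene',s['position']);print(u);x,y=u.astype(int)
cv2.imwrite('pics/s2.png',cv2.resize(im[y-70:y+40,x-70:x+70],None,fx=5,fy=5,interpolation=cv2.INTER_CUBIC)[:,:,::-1])"
```

```text
[400.55762947 177.85482193]
```

View pics/s2.png

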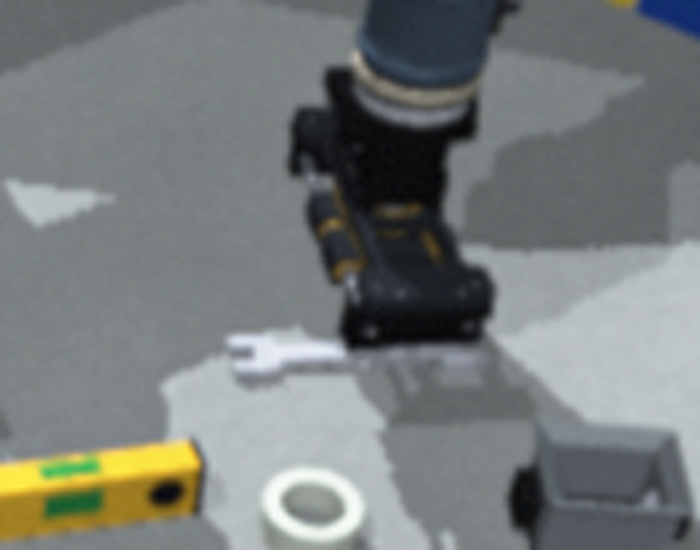

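By finger geometry in the wrist picture (jaw gap against pixel width), the fingertips sit about 12 mm *behind* the reported TCP, not 11 mm ahead. That explains the misses, so I'll probe further down.

```bash
python3 -m inch '[{"dx":0,"dy":0,"dz":-10,"turn":0,"gripper":50},{"dx":0,"dy":0,"dz":-10,"turn":0,"gripper":50},{"dx":0,"dy":0,"dz":-10,"turn":0,"gripper":50},{"dx":0,"dy":0,"dz":-10,"turn":0,"gripper":50},{"dx":0,"dy":0,"dz":-10,"turn":0,"gripper":50},{"dx":0,"dy":0,"dz":-10,"turn":0,"gripper":50},{"dx":0,"dy":0,"dz":4,"turn":0,"gripper":50},{"dx":0,"dy":0,"dz":8,"turn":0,"gripper":50},{"dx":0,"dy":0,"dz":8,"turn":0,"gripper":50}]'; python3 -m inch '[{"dx":0,"dy":0,"dz":1,"turn":0,"gripper":50},{"dx":0,"dy":0,"dz":2,"turn":0,"gripper":50},{"dx":0,"dy":0,"dz":2,"turn":0,"gripper":50}]';python3 -m inch '[{"dx":0,"dy":0,"dz":1,"turn":0,"gripper":50},{"dx":0,"dy":0,"dz":2,"turn":0,"gripper":50},{"dx":0,"dy":0,"dz":2,"turn":0,"gripper":50}]'
```

```text
time_s: 10.2
position: [0.3461, 0.3032, -0.0067]
tcp_rot: [[0.033, 0.999, -0.002], [0.999, -0.033, -0.001], [-0.001, -0.002, -1.0]]
force: [-0.2, 0.4, -0.3]
opening: 0.498
time_s: 10.5
position: [0.3467, 0.3035, -0.008]
tcp_rot: [[0.033, 0.999, 0.0], [0.999, -0.033, 0.0], [0.0, 0.0, -1.0]]
force: [0.1, -1.2, -1.3]
opening: 0.495
time_s: 10.8
position: [0.3466, 0.3034, -0.0102]
tcp_rot: [[0.033, 0.999, -0.0], [0.999, -0.033, -0.0], [-0.0, -0.0, -1.0]]
force: [-1.0, -0.3, 0.0]
opening: 0.495
```

```bash
python3 -m inch '[{"dx":0,"dy":0,"dz":0,"turn":0,"gripper":0},{"dx":0,"dy":0,"dz":0,"turn":0,"gripper":0},{"dx":0,"dy":0,"dz":0,"turn":0,"gripper":0},{"dx":0,"dy":0,"dz":0,"turn":0,"gripper":0},{"dx":0,"dy":0,"dz":0,"turn":0,"gripper":0},{"dx":0,"dy":0,"dz":0,"turn":0,"gripper":0},{"dx":0,"dy":0,"dz":0,"turn":0,"gripper":0}]'
```

```text
time_s: 11.5
position: [0.3464, 0.3034, -0.0101]
tcp_rot: [[0.033, 0.999, -0.0], [0.999, -0.033, -0.0], [-0.0, -0.0, -1.0]]
force: [0.2, -0.5, 0.7]
opening: 0.157
```

```bash
python3 -m inch '[{"dx":0,"dy":0,"dz":-40,"turn":0,"gripper":0},{"dx":0,"dy":0,"dz":-90,"turn":0,"gripper":0},{"dx":0,"dy":0,"dz":-140,"turn":0,"gripper":0},{"dx":0,"dy":0,"dz":-150,"turn":0,"gripper":0},{"dx":0,"dy":0,"dz":-150,"turn":0,"gripper":0}]'
python3 - <<'E'
from h import *
s=read_state()
go(.6378,.1442,.14,10.3)
E
```

```text
time_s: 12.0
position: [0.3477, 0.3041, 0.1416]
tcp_rot: [[0.033, 0.999, 0.005], [0.999, -0.033, 0.002], [0.002, 0.005, -1.0]]
force: [-0.8, 0.2, -1.8]
opening: 0.154
now [0.3477 0.3041 0.1416] yaw -1.9 J6 29.1 -> dx -150.3 dy 295.1 dz 2.6 turn -0.213 (7 rows)
```

```bash
python3 -m inch '[{"dx":-15,"dy":30,"dz":0,"turn":-0.02,"gripper":0},{"dx":-37,"dy":74,"dz":0,"turn":-0.05,"gripper":0},{"dx":-59,"dy":118,"dz":0,"turn":-0.08,"gripper":0},{"dx":-81,"dy":162,"dz":0,"turn":-0.12,"gripper":0},{"dx":-103,"dy":206,"dz":0,"turn":-0.15,"gripper":0},{"dx":-125,"dy":250,"dz":0,"turn":-0.18,"gripper":0},{"dx":-142,"dy":282,"dz":0,"turn":-0.2,"gripper":0},{"dx":-149,"dy":296,"dz":0,"turn":-0.213,"gripper":0},{"dx":-149,"dy":296,"dz":0,"turn":-0.213,"gripper":0},{"dx":-149,"dy":296,"dz":0,"turn":-0.213,"gripper":0},{"dx":-149,"dy":296,"dz":0,"turn":-0.213,"gripper":0}]'
python3 - <<'E'
from h import *
s,im=snap('wrist','w6.png')
go(.6378,.1442,-.006,10.3)
E
```

```text
time_s: 13.1
position: [0.635, 0.1456, 0.1382]
tcp_rot: [[-0.18, 0.984, -0.005], [0.984, 0.18, 0.0], [0.001, -0.004, -1.0]]
force: [-0.0, -0.0, -1.2]
opening: 0.15
now [0.6354 0.1457 0.1388] yaw 10.4 J6 -7.3 -> dx -2.0 dy 2.5 dz 144.8 turn 0.001 (3 rows)
```

View pics/w6.png

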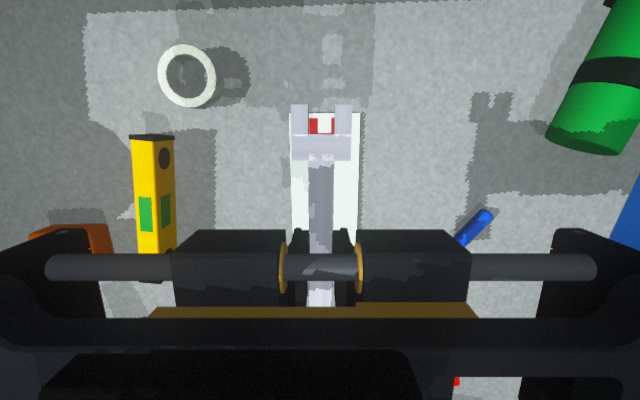

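Run:
```python
from h import *
s=read_state();R=np.array(s['tcp_rot'])
a=at('wrist',(290,113),.005,s);b=at('wrist',(361,112.5),.005,s);c=at('wrist',(292.5,230),.005,s)
print(a,b,np.linalg.norm(a-b),np.degrees(np.arctan2(*(a-c)[1::-1])),np.degrees(np.arctan2(*(a-b)[1::-1])))
u=np.array([np.cos(np.radians(100.5)),np.sin(np.radians(100.5)),0]);print('centre',(a+b)/2-u*.085)
```

```text
[0.59014705 0.22109654 0.005     ] [0.66153788 0.23468226 0.005     ] 0.07267201809794763 100.13193667473075 -169.22541145832156
centre [0.64133249 0.14431273 0.005     ]
```

```bash
python3 -m inch '[{"dx":-2,"dy":3.5,"dz":40,"turn":0,"gripper":0},{"dx":-2,"dy":3.5,"dz":80,"turn":0,"gripper":0},{"dx":-2,"dy":3.5,"dz":110,"turn":0,"gripper":0},{"dx":-2,"dy":3.5,"dz":130,"turn":0,"gripper":0},{"dx":-2,"dy":3.5,"dz":140,"turn":0,"gripper":0},{"dx":-2,"dy":3.5,"dz":143,"turn":0,"gripper":0},{"dx":-2,"dy":3.5,"dz":143,"turn":0,"gripper":0},{"dx":-2,"dy":3.5,"dz":143,"turn":0,"gripper":0}]'
```

```text
time_s: 13.95
position: [0.6424, 0.1437, -0.0017]
tcp_rot: [[-0.179, 0.984, 0.003], [0.984, 0.179, 0.0], [-0.0, 0.003, -1.0]]
force: [0.2, 0.1, -1.6]
opening: 0.155
```

```bash
python3 -m inch '[{"dx":0.5,"dy":-2,"dz":2,"turn":0,"gripper":0},{"dx":0.5,"dy":-2.5,"dz":3.2,"turn":0,"gripper":0},{"dx":0.5,"dy":-2.5,"dz":3.2,"turn":0,"gripper":0},{"dx":0.5,"dy":-2.5,"dz":3.2,"turn":0,"gripper":0}]'; python3 -m inch '[{"dx":0,"dy":0,"dz":0,"turn":0,"gripper":60},{"dx":0,"dy":0,"dz":0,"turn":0,"gripper":60},{"dx":0,"dy":0,"dz":0,"turn":0,"gripper":60},{"dx":0,"dy":0,"dz":0,"turn":0,"gripper":60},{"dx":0,"dy":0,"dz":0,"turn":0,"gripper":60},{"dx":0,"dy":0,"dz":-40,"turn":0,"gripper":100},{"dx":0,"dy":0,"dz":-90,"turn":0,"gripper":100},{"dx":0,"dy":0,"dz":-140,"turn":0,"gripper":100},{"dx":0,"dy":0,"dz":-190,"turn":0,"gripper":100},{"dx":0,"dy":0,"dz":-200,"turn":0,"gripper":100},{"dx":0,"dy":0,"dz":-200,"turn":0,"gripper":100}]'
python3 - <<'E'
from h import *
s,im=snap('wrist','w7.png')
go(.465,.100,.17,2)
E
```

```text
time_s: 14.35
position: [0.6392, 0.1436, -0.0051]
tcp_rot: [[-0.179, 0.984, 0.001], [0.984, 0.179, 0.0], [-0.0, 0.001, -1.0]]
force: [-1.7, 0.0, 6.0]
opening: 0.15
time_s: 15.45
position: [0.6403, 0.1436, 0.1965]
tcp_rot: [[-0.179, 0.984, 0.006], [0.984, 0.179, 0.0], [-0.001, 0.006, -1.0]]
force: [0.3, -0.7, -0.3]
opening: 0.98
now [0.6386 0.1434 0.1939] yaw 10.3 J6 -7.4 -> dx -11.7 dy -178.6 dz 23.8 turn 0.145 (4 rows)
```

View pics/w7.png

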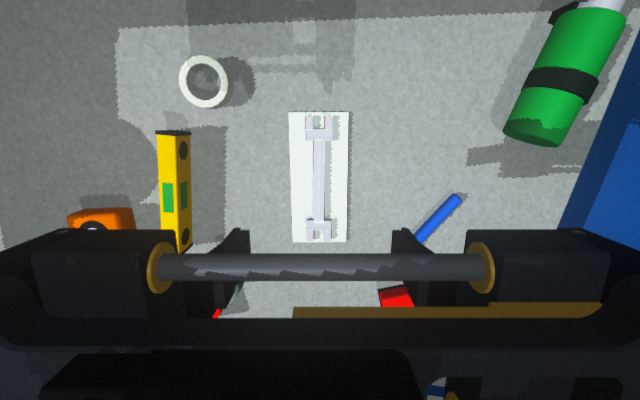

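The spanner lies squarely in the middle of its board, centred at about (319,177). Next is the level.

```bash
python3 -m inch '[{"dx":-12,"dy":-40,"dz":20,"turn":0.08,"gripper":100},{"dx":-12,"dy":-85,"dz":20,"turn":0.1,"gripper":100},{"dx":-12,"dy":-130,"dz":20,"turn":0.1,"gripper":100},{"dx":-12,"dy":-165,"dz":20,"turn":0.1,"gripper":100},{"dx":-12,"dy":-178,"dz":20,"turn":0.1,"gripper":100},{"dx":-12,"dy":-178,"dz":20,"turn":0.1,"gripper":100},{"dx":-12,"dy":-178,"dz":20,"turn":0.1,"gripper":100},{"dx":-12,"dy":-178,"dz":20,"turn":0.1,"gripper":100}]'
python3 - <<'E'
from h import *
s,im=snap('wrist','w8.png')
go(.465,.100,.17,4.5)
for k in ('yellow',):
    for c in blobs(im,k,(200,430,60,260),100): print(cv2.boundingRect(c),rect('wrist',c,.04,s),cv2.minAreaRect(c))
print(recognise('wrist','level'))
E
```

```text
time_s: 16.3
position: [0.467, 0.0998, 0.1729]
tcp_rot: [[-0.08, 0.997, -0.0], [0.997, 0.08, 0.0], [0.0, -0.0, -1.0]]
force: [0.4, -0.3, 0.6]
opening: 1.001
now [0.467  0.0998 0.1731] yaw 4.6 J6 -6.0 -> dx 0.3 dy -2.0 dz 3.1 turn 0.002 (1 rows)
(309, 123, 21, 131) (0.4662, 0.0994, -85.0, 145, 22) ((319.0, 188.0), (130.0, 20.0), 90.0)
[{'extent': [318.9, 185.6, 25.3, 136.1], 'score': 0.55}]
```

View pics/w8.png

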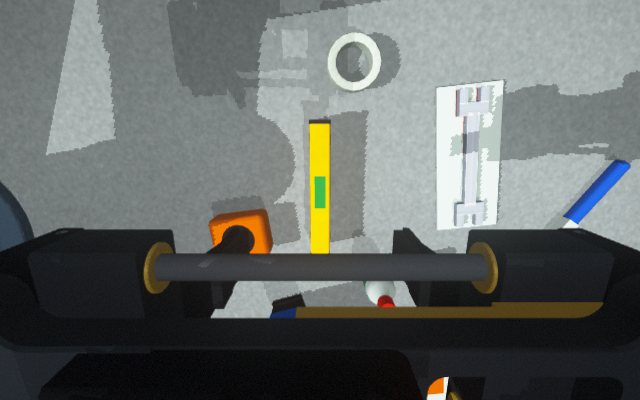

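Run:
```python
from h import *
s,im=snap('wrist')
h=cv2.cvtColor(im,cv2.COLOR_RGB2HSV);m=((h[:,:,0]>45)&(h[:,:,0]<85)&(h[:,:,1]>100)).astype(np.uint8);m[:, :300]=0;m[:,340:]=0;m[:150]=0;m[230:]=0
ys,xs=np.nonzero(m);print(xs.mean(),ys.mean(),at('wrist',(xs.mean(),ys.mean()),.04,s))
a=at('wrist',(319.5,119.5),.04,s);print('end',a, a-np.array([-.08,.997,0])*.075)
go(.4665,.0995,.0,5)
```

```text
319.5 192.0 [0.46661633 0.09927023 0.04      ]
end [0.46054681 0.17541562 0.04      ] [0.46654681 0.10064062 0.04      ]
now [0.4667 0.0998 0.1733] yaw 4.6 J6 -6.0 -> dx -0.3 dy -0.3 dz 173.3 turn -0.007 (4 rows)
```

```bash
python3 -m inch '[{"dx":0,"dy":0,"dz":30,"turn":0,"gripper":65},{"dx":0,"dy":0,"dz":60,"turn":0,"gripper":65},{"dx":0,"dy":0,"dz":100,"turn":0,"gripper":65},{"dx":0,"dy":0,"dz":140,"turn":0,"gripper":65},{"dx":0,"dy":0,"dz":165,"turn":0,"gripper":65},{"dx":0,"dy":0,"dz":172,"turn":0,"gripper":65},{"dx":0,"dy":0,"dz":172,"turn":0,"gripper":65},{"dx":0,"dy":0,"dz":172,"turn":0,"gripper":0},{"dx":0,"dy":0,"dz":172,"turn":0,"gripper":0},{"dx":0,"dy":0,"dz":172,"turn":0,"gripper":0},{"dx":0,"dy":0,"dz":172,"turn":0,"gripper":0},{"dx":0,"dy":0,"dz":172,"turn":0,"gripper":0}]';python3 -m inch '[{"dx":0,"dy":0,"dz":0,"turn":0,"gripper":0},{"dx":0,"dy":0,"dz":0,"turn":0,"gripper":0},{"dx":0,"dy":0,"dz":0,"turn":0,"gripper":0},{"dx":0,"dy":0,"dz":0,"turn":0,"gripper":0}]'
```

```text
time_s: 17.65
position: [0.4662, 0.0998, 0.0023]
tcp_rot: [[-0.08, 0.997, 0.001], [0.997, 0.08, -0.0], [-0.0, 0.001, -1.0]]
force: [0.3, 0.1, -0.2]
opening: 0.284
time_s: 18.05
position: [0.4662, 0.0998, 0.0021]
tcp_rot: [[-0.08, 0.997, 0.001], [0.997, 0.08, -0.0], [-0.0, 0.001, -1.0]]
force: [0.0, 0.1, 5.7]
opening: 0.251
```

```bash
python3 -m inch '[{"dx":0,"dy":0,"dz":-30,"turn":0,"gripper":0},{"dx":0,"dy":0,"dz":-75,"turn":0,"gripper":0},{"dx":0,"dy":0,"dz":-120,"turn":0,"gripper":0},{"dx":0,"dy":0,"dz":-158,"turn":0,"gripper":0},{"dx":0,"dy":0,"dz":-170,"turn":0,"gripper":0},{"dx":0,"dy":0,"dz":-170,"turn":0,"gripper":0}]'
python3 -c "
from h import *
go(.4725,-.419,.17,-19.6)"
```

```text
time_s: 18.65
position: [0.4669, 0.0999, 0.1734]
tcp_rot: [[-0.08, 0.997, 0.005], [0.997, 0.08, -0.0], [-0.0, 0.005, -1.0]]
force: [0.9, 0.7, -2.3]
opening: 0.249
now [0.4669 0.0999 0.1734] yaw 4.6 J6 -6.0 -> dx -517.6 dy -35.9 dz 3.5 turn 0.422 (11 rows)
```

```bash
python3 -m inch '[{"dx":-25,"dy":-2,"dz":0,"turn":0.02,"gripper":0},{"dx":-65,"dy":-5,"dz":0,"turn":0.05,"gripper":0},{"dx":-110,"dy":-8,"dz":0,"turn":0.09,"gripper":0},{"dx":-158,"dy":-11,"dz":0,"turn":0.13,"gripper":0},{"dx":-206,"dy":-14,"dz":0,"turn":0.17,"gripper":0},{"dx":-254,"dy":-17,"dz":0,"turn":0.21,"gripper":0},{"dx":-302,"dy":-21,"dz":0,"turn":0.25,"gripper":0},{"dx":-350,"dy":-24,"dz":0,"turn":0.29,"gripper":0},{"dx":-398,"dy":-27,"dz":0,"turn":0.33,"gripper":0},{"dx":-446,"dy":-31,"dz":0,"turn":0.37,"gripper":0},{"dx":-490,"dy":-34,"dz":0,"turn":0.4,"gripper":0},{"dx":-517,"dy":-36,"dz":0,"turn":0.422,"gripper":0}]'; python3 -m inch '[{"dx":0,"dy":0,"dz":0,"turn":0,"gripper":0},{"dx":0,"dy":0,"dz":0,"turn":0,"gripper":0},{"dx":0,"dy":0,"dz":0,"turn":0,"gripper":0}]'
python3 - <<'E'
from h import *
s,im=snap('wrist','w9.png')
go(.4725,-.419,.008,-19.6)
E
```

```text
time_s: 19.85
position: [0.47, -0.4215, 0.1688]
tcp_rot: [[0.339, 0.941, -0.002], [0.941, -0.339, 0.001], [0.001, -0.002, -1.0]]
force: [0.1, 0.4, -1.9]
opening: 0.254
time_s: 20.15
position: [0.4704, -0.4162, 0.1698]
tcp_rot: [[0.335, 0.942, -0.003], [0.942, -0.335, 0.004], [0.003, -0.004, -1.0]]
force: [-0.3, 0.8, -1.5]
opening: 0.251
now [ 0.4707 -0.4163  0.1703] yaw -19.5 J6 -32.1 -> dx -2.3 dy 3.1 dz 162.3 turn 0.001 (4 rows)
```

View pics/w9.png

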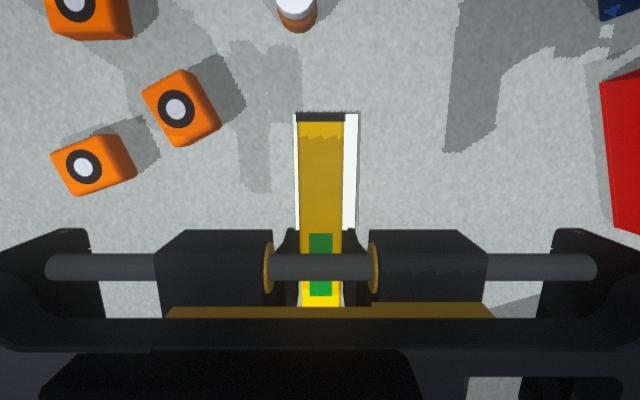

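Run:
```python
from h import *
s=read_state()
a=at('wrist',(294,112),.005,s);b=at('wrist',(361,112),.005,s);print(a,b,np.linalg.norm(a-b),np.degrees(np.arctan2(*(a-b)[1::-1])))
u=np.array([np.cos(np.radians(70.4)),np.sin(np.radians(70.4)),0]);c=(a+b)/2-u*.085;print('centre',c)
go(.473,-.4185,.008,-19.6)
```

```text
[ 0.47107384 -0.32606982  0.005     ] [ 0.54229889 -0.35131798  0.005     ] 0.07556769976003322 160.48138090781316
centre [ 0.47817298 -0.41876879  0.005     ]
now [ 0.4707 -0.4163  0.1703] yaw -19.5 J6 -32.1 -> dx -1.7 dy 3.4 dz 162.3 turn 0.001 (4 rows)
```

```bash
python3 -m inch '[{"dx":-1,"dy":4.5,"dz":30,"turn":0,"gripper":0},{"dx":-1,"dy":4.5,"dz":75,"turn":0,"gripper":0},{"dx":-1,"dy":4.5,"dz":115,"turn":0,"gripper":0},{"dx":-1,"dy":4.5,"dz":140,"turn":0,"gripper":0},{"dx":-1,"dy":4.5,"dz":155,"turn":0,"gripper":0},{"dx":-1,"dy":4.5,"dz":160,"turn":0,"gripper":0},{"dx":-1,"dy":4.5,"dz":160,"turn":0,"gripper":0},{"dx":-1,"dy":4.5,"dz":160,"turn":0,"gripper":0}]'
```

```text
time_s: 21.0
position: [0.4761, -0.4217, 0.0132]
tcp_rot: [[0.335, 0.942, 0.002], [0.942, -0.335, -0.002], [-0.002, 0.003, -1.0]]
force: [-0.0, 0.1, -1.4]
opening: 0.257
```

```bash
python3 -m inch '[{"dx":2,"dy":-2,"dz":2,"turn":0,"gripper":0},{"dx":2,"dy":-2,"dz":4,"turn":0,"gripper":0},{"dx":2,"dy":-2,"dz":5.5,"turn":0,"gripper":0},{"dx":2,"dy":-2,"dz":5.5,"turn":0,"gripper":0}]'
```

```text
time_s: 21.4
position: [0.4741, -0.4184, 0.0072]
tcp_rot: [[0.335, 0.942, 0.0], [0.942, -0.335, -0.0], [-0.0, 0.001, -1.0]]
force: [0.1, 1.1, 3.9]
opening: 0.248
```

```bash
python3 -m inch '[{"dx":0,"dy":0,"dz":0,"turn":0,"gripper":60},{"dx":0,"dy":0,"dz":0,"turn":0,"gripper":60},{"dx":0,"dy":0,"dz":0,"turn":0,"gripper":60},{"dx":0,"dy":0,"dz":0,"turn":0,"gripper":60},{"dx":0,"dy":0,"dz":0,"turn":0,"gripper":60},{"dx":0,"dy":0,"dz":-40,"turn":0,"gripper":100},{"dx":0,"dy":0,"dz":-85,"turn":0,"gripper":100},{"dx":0,"dy":0,"dz":-130,"turn":0,"gripper":100},{"dx":0,"dy":0,"dz":-165,"turn":0,"gripper":100},{"dx":0,"dy":0,"dz":-165,"turn":0,"gripper":100},{"dx":0,"dy":0,"dz":-165,"turn":0,"gripper":100}]'
python3 - <<'E'
from h import *
s,im=snap('wrist','w10.png')
for c in blobs(im,'yellow',(200,430,60,260),100): print('lev',cv2.boundingRect(c),rect('wrist',c,.045,s))
ys=[r['extent'] for r in recognise('wrist','tape')];print(ys)
for c in blobs(im,'orange',(0,300,0,260),300): print(cv2.boundingRect(c),cv2.minAreaRect(c),rect('wrist',c,.034,s))
go(.357,-.285,.17,4)
E
```

```text
time_s: 22.5
position: [0.4741, -0.4185, 0.172]
tcp_rot: [[0.335, 0.942, 0.001], [0.942, -0.335, -0.001], [-0.001, 0.002, -1.0]]
force: [-0.2, 0.6, -1.1]
opening: 0.981
lev (310, 123, 22, 131) (0.4751, -0.4177, 70.9, 143, 23)
[[83.6, 19.0, 91.7, 38.0], [177.1, 106.6, 86.4, 73.7], [88.3, 162.8, 87.4, 59.4], [319.5, 187.6, 26.7, 135.2]]
(137, 68, 80, 78) ((176.80001831054688, 107.39999389648438), (71.69207000732422, 56.06369400024414), 60.2551155090332) (0.3649, -0.2868, -83.0, 67, 59)
(45, 133, 88, 62) ((88.90302276611328, 163.02305603027344), (53.540771484375, 75.41946411132812), 68.49856567382812) (0.2494, -0.306, -0.5, 81, 53)
(39, 0, 89, 39) ((83.0, 19.0), (38.0, 88.0), 90.0) (0.3175, -0.1841, -19.5, 79, 32)
now [ 0.4731 -0.4173  0.1696] yaw -19.6 J6 -32.0 -> dx 85.7 dy -153.7 dz 0.2 turn -0.412 (4 rows)
```

View pics/w10.png

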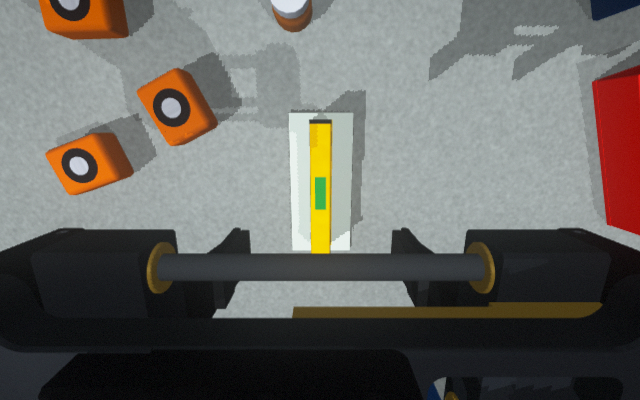

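The level stands on its board, silhouette covered, centre (320,190). The target tape is at (176,107); its look-alikes are at (89,163) and (83,19). Moving above it for the close check.

```bash
python3 -m inch '[{"dx":20,"dy":-40,"dz":0,"turn":-0.1,"gripper":100},{"dx":42,"dy":-82,"dz":0,"turn":-0.24,"gripper":100},{"dx":65,"dy":-120,"dz":0,"turn":-0.36,"gripper":100},{"dx":80,"dy":-145,"dz":0,"turn":-0.43,"gripper":100},{"dx":86,"dy":-152,"dz":0,"turn":-0.43,"gripper":100},{"dx":86,"dy":-152,"dz":0,"turn":-0.43,"gripper":100},{"dx":86,"dy":-152,"dz":0,"turn":-0.43,"gripper":100},{"dx":86,"dy":-152,"dz":0,"turn":-0.43,"gripper":100}]'
python3 - <<'E'
from h import *
s,im=snap('wrist','w11.png');print(s['position'])
for c in blobs(im,'orange',(0,640,0,280),300): print(cv2.boundingRect(c),cv2.minAreaRect(c),rect('wrist',c,.034,s))
go(.357,-.285,.17,4)
cv2.imwrite('pics/w11c.png',cv2.resize(im[60:280,180:460],None,fx=2.5,fy=2.5)[:,:,::-1])
E
```

```text
time_s: 23.4
position: [0.3609, -0.2882, 0.171]
tcp_rot: [[-0.087, 0.996, 0.001], [0.996, 0.087, -0.002], [-0.002, 0.001, -1.0]]
force: [-0.2, -0.5, 0.0]
opening: 1.0
[ 0.36090705 -0.28818853  0.1710422 ]
(247, 27, 75, 77) ((283.6495056152344, 65.28865814208984), (70.26195526123047, 56.8593864440918), 23.96249008178711) (0.3148, -0.1652, -18.0, 65, 53)
(548, 69, 60, 70) ((577.4999389648438, 103.5), (52.87287902832031, 74.05824279785156), 5.19442892074585) (0.6164, -0.1753, -78.7, 64, 53)
(181, 167, 64, 52) ((211.7950897216797, 192.25408935546875), (65.00466918945312, 48.52716064453125), 5.19442892074585) (0.2424, -0.3011, -0.5, 69, 56)
(294, 155, 49, 60) ((318.12548828125, 184.5133819580078), (58.28426742553711, 47.683876037597656), 87.95458984375) (0.3587, -0.2824, -83.1, 65, 52)
(435, 135, 29, 35) ((446.8973693847656, 148.93858337402344), (23.316593170166016, 35.43890380859375), 16.8583984375) (0.4921, -0.2325, 84.6, 37, 26)
now [ 0.3607 -0.2879  0.171 ] yaw 5.0 J6 -57.5 -> dx 3.3 dy -3.4 dz 1.0 turn 0.018 (1 rows)
```

View pics/w11c.png

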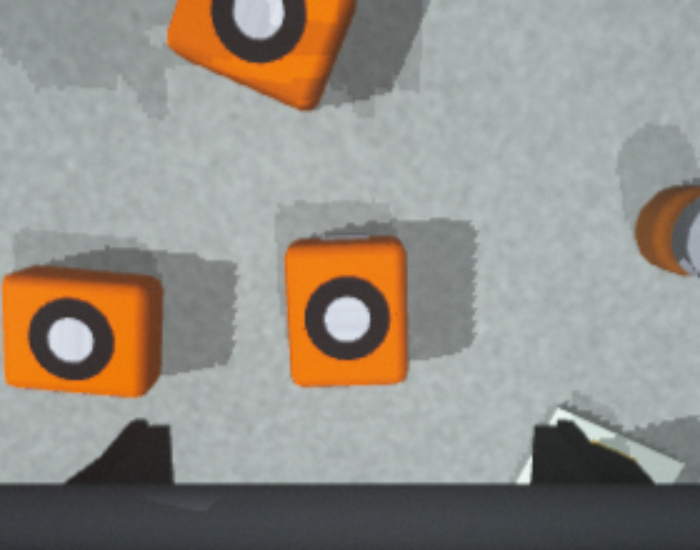

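```bash
python3 -m inch '[{"dx":3.5,"dy":-1.7,"dz":30,"turn":-0.026,"gripper":100},{"dx":3.5,"dy":-1.7,"dz":70,"turn":-0.026,"gripper":100},{"dx":3.5,"dy":-1.7,"dz":115,"turn":-0.026,"gripper":100},{"dx":3.5,"dy":-1.7,"dz":145,"turn":-0.026,"gripper":100},{"dx":3.5,"dy":-1.7,"dz":165,"turn":-0.026,"gripper":100},{"dx":3.5,"dy":-1.7,"dz":171,"turn":-0.026,"gripper":100},{"dx":3.5,"dy":-1.7,"dz":171,"turn":-0.026,"gripper":100},{"dx":3.5,"dy":-1.7,"dz":171,"turn":-0.026,"gripper":0},{"dx":3.5,"dy":-1.7,"dz":171,"turn":-0.026,"gripper":0},{"dx":3.5,"dy":-1.7,"dz":171,"turn":-0.026,"gripper":0},{"dx":3.5,"dy":-1.7,"dz":171,"turn":-0.026,"gripper":0},{"dx":3.5,"dy":-1.7,"dz":171,"turn":-0.026,"gripper":0}]';python3 -m inch '[{"dx":0,"dy":0,"dz":0,"turn":0,"gripper":0},{"dx":0,"dy":0,"dz":0,"turn":0,"gripper":0},{"dx":0,"dy":0,"dz":0,"turn":0,"gripper":0}]';python3 -m inch '[{"dx":0,"dy":0,"dz":-30,"turn":0,"gripper":0},{"dx":0,"dy":0,"dz":-75,"turn":0,"gripper":0},{"dx":0,"dy":0,"dz":-120,"turn":0,"gripper":0},{"dx":0,"dy":0,"dz":-160,"turn":0,"gripper":0},{"dx":0,"dy":0,"dz":-170,"turn":0,"gripper":0},{"dx":0,"dy":0,"dz":-170,"turn":0,"gripper":0},{"dx":0,"dy":0,"dz":-170,"turn":0,"gripper":0}]'
python3 -c "
from h import *
go(.639,-.172,.17,11.5)"
```

```text
time_s: 24.65
position: [0.3578, -0.2833, 0.0007]
tcp_rot: [[-0.114, 0.994, 0.001], [0.994, 0.114, -0.001], [-0.001, 0.001, -1.0]]
force: [3.9, 0.7, 0.1]
opening: 0.63
time_s: 24.95
position: [0.3579, -0.2833, 0.0007]
tcp_rot: [[-0.114, 0.994, 0.001], [0.994, 0.114, -0.001], [-0.001, 0.001, -1.0]]
force: [0.6, 0.2, 5.3]
opening: 0.615
time_s: 25.65
position: [0.3566, -0.2818, 0.1687]
tcp_rot: [[-0.114, 0.994, -0.002], [0.994, 0.114, 0.003], [0.003, -0.002, -1.0]]
force: [-0.7, -0.4, -3.1]
opening: 0.616
now [ 0.3566 -0.2818  0.1687] yaw 6.5 J6 -59.0 -> dx 77.0 dy 293.0 dz -1.6 turn -0.087 (7 rows)
```

```bash
python3 -m inch '[{"dx":6,"dy":25,"dz":0,"turn":0,"gripper":0},{"dx":17,"dy":65,"dz":0,"turn":-0.02,"gripper":0},{"dx":28,"dy":110,"dz":0,"turn":-0.04,"gripper":0},{"dx":40,"dy":155,"dz":0,"turn":-0.06,"gripper":0},{"dx":52,"dy":200,"dz":0,"turn":-0.087,"gripper":0},{"dx":64,"dy":245,"dz":0,"turn":-0.087,"gripper":0},{"dx":73,"dy":278,"dz":0,"turn":-0.087,"gripper":0},{"dx":77,"dy":292,"dz":0,"turn":-0.087,"gripper":0},{"dx":77,"dy":292,"dz":0,"turn":-0.087,"gripper":0},{"dx":77,"dy":292,"dz":0,"turn":-0.087,"gripper":0},{"dx":77,"dy":292,"dz":0,"turn":-0.087,"gripper":0}]'
python3 - <<'E'
from h import *
s,im=snap('wrist','w12.png')
go(.639,-.172,.0057,11.5)
E
```

```text
time_s: 26.75
position: [0.6368, -0.1735, 0.1683]
tcp_rot: [[-0.199, 0.98, -0.004], [0.98, 0.199, 0.001], [0.002, -0.004, -1.0]]
force: [-0.3, -0.4, -1.9]
opening: 0.617
now [ 0.6371 -0.1737  0.169 ] yaw 11.4 J6 -36.4 -> dx 1.1 dy 2.6 dz 163.3 turn -0.001 (4 rows)
```

View pics/w12.png

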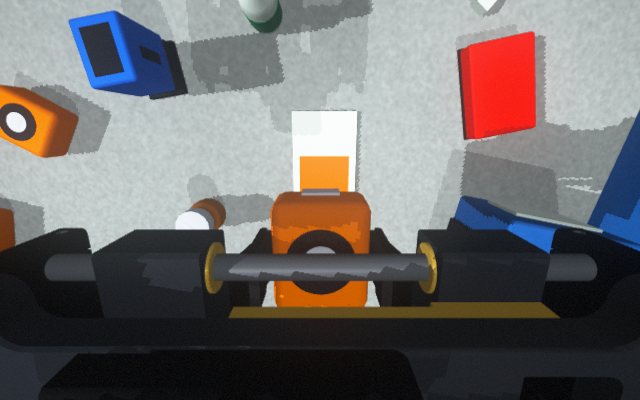

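Run:
```python
from h import *
s=read_state()
u=np.array([np.cos(np.radians(101.5)),np.sin(np.radians(101.5)),0])
for l,r,d in (((292,110.5),(357,111),.085),((300,156),(349,156),.035)):
    a=at('wrist',l,.005,s);b=at('wrist',r,.005,s);print(np.linalg.norm(a-b),np.degrees(np.arctan2(*(a-b)[1::-1])),'centre',(a+b)/2-u*d)
```

```text
0.07294071422379321 -168.96858938708618 centre [ 0.64172986 -0.17173725  0.005     ]
0.0571662136711731 -168.53366924222203 centre [ 0.64195028 -0.17210619  0.005     ]
```

```bash
python3 -m inch '[{"dx":1,"dy":1.5,"dz":30,"turn":0,"gripper":0},{"dx":1,"dy":1.5,"dz":75,"turn":0,"gripper":0},{"dx":1,"dy":1.5,"dz":115,"turn":0,"gripper":0},{"dx":1,"dy":1.5,"dz":140,"turn":0,"gripper":0},{"dx":1,"dy":1.5,"dz":155,"turn":0,"gripper":0},{"dx":1,"dy":1.5,"dz":160,"turn":0,"gripper":0},{"dx":1,"dy":1.5,"dz":160,"turn":0,"gripper":0},{"dx":1,"dy":1.5,"dz":160,"turn":0,"gripper":0}]'
```

```text
time_s: 27.6
position: [0.6414, -0.1727, 0.0119]
tcp_rot: [[-0.199, 0.98, 0.003], [0.98, 0.199, -0.001], [-0.002, 0.003, -1.0]]
force: [-0.4, 0.2, -1.7]
opening: 0.615
```

```bash
python3 -m inch '[{"dx":1,"dy":-0.5,"dz":2,"turn":0,"gripper":0},{"dx":1.5,"dy":-0.5,"dz":4,"turn":0,"gripper":0},{"dx":1.5,"dy":-0.5,"dz":5.8,"turn":0,"gripper":0},{"dx":1.5,"dy":-0.5,"dz":5.8,"turn":0,"gripper":0}]';python3 -m inch '[{"dx":0,"dy":0,"dz":0,"turn":0,"gripper":100},{"dx":0,"dy":0,"dz":0,"turn":0,"gripper":100},{"dx":0,"dy":0,"dz":0,"turn":0,"gripper":100},{"dx":0,"dy":0,"dz":0,"turn":0,"gripper":100},{"dx":0,"dy":0,"dz":-40,"turn":0,"gripper":100},{"dx":0,"dy":0,"dz":-85,"turn":0,"gripper":100},{"dx":0,"dy":0,"dz":-130,"turn":0,"gripper":100},{"dx":0,"dy":0,"dz":-180,"turn":0,"gripper":100},{"dx":0,"dy":0,"dz":-205,"turn":0,"gripper":100},{"dx":0,"dy":0,"dz":-205,"turn":0,"gripper":100},{"dx":0,"dy":0,"dz":-205,"turn":0,"gripper":100}]'
python3 - <<'E'
from h import *
s,im=snap('wrist','w13.png')
for c in blobs(im,'orange',(250,400,60,260),300): print('tape',cv2.boundingRect(c),rect('wrist',c,.039,s))
for c in blobs(im,'white',(250,400,60,260),300): print('pad',cv2.boundingRect(c),rect('wrist',c,.005,s))
for c in blobs(im,'blue',(0,250,0,230),300): print('pack',cv2.boundingRect(c),cv2.boxPoints(cv2.minAreaRect(c)).round().tolist())
go(.44,-.083,.21,20)
E
```

```text
time_s: 28.0
position: [0.6398, -0.1706, 0.0057]
tcp_rot: [[-0.2, 0.98, 0.001], [0.98, 0.2, -0.0], [-0.001, 0.001, -1.0]]
force: [-1.0, 1.4, 3.3]
opening: 0.616
time_s: 29.1
position: [0.6392, -0.1705, 0.2095]
tcp_rot: [[-0.2, 0.98, 0.0], [0.98, 0.2, -0.0], [-0.0, 0.0, -1.0]]
force: [0.0, 0.9, -0.7]
opening: 0.997
tape (299, 155, 44, 55) (0.6395, -0.168, -78.5, 67, 52)
pad (250, 60, 150, 193) (0.6404, -0.1493, -78.5, 251, 210)
pack (103, 30, 86, 71) [[102.0, 38.0], [169.0, 20.0], [189.0, 95.0], [122.0, 113.0]]
now [ 0.6384 -0.1702  0.208 ] yaw 11.5 J6 -36.1 -> dx 125.0 dy -177.0 dz -1.4 turn -0.148 (5 rows)
```

View pics/w13.png

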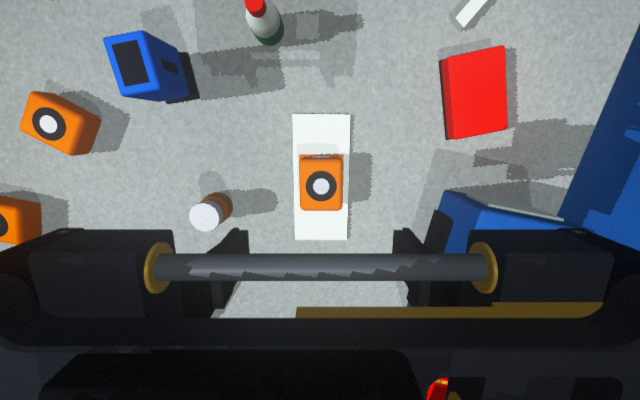

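```bash
python3 -m inch '[{"dx":20,"dy":-28,"dz":0,"turn":-0.05,"gripper":100},{"dx":50,"dy":-70,"dz":0,"turn":-0.1,"gripper":100},{"dx":80,"dy":-112,"dz":0,"turn":-0.1,"gripper":100},{"dx":108,"dy":-152,"dz":0,"turn":-0.1,"gripper":100},{"dx":122,"dy":-172,"dz":0,"turn":-0.1,"gripper":100},{"dx":125,"dy":-177,"dz":0,"turn":-0.1,"gripper":100},{"dx":125,"dy":-177,"dz":0,"turn":-0.1,"gripper":100},{"dx":125,"dy":-177,"dz":0,"turn":-0.1,"gripper":100}]'
cat > pk.py <<'E'
from h import *
s,im=snap('wrist','w14.png');print(s['position'])
hs=cv2.cvtColor(im,cv2.COLOR_RGB2HSV)
c=blobs(im,'blue',(220,420,60,245),300)[0];print('blue',cv2.boundingRect(c),rect('wrist',c,.095,s),rect('wrist',c,.0,s),cv2.minAreaRect(c))
hull=np.zeros(im.shape[:2],np.uint8);cv2.fillPoly(hull,[cv2.convexHull(c)],1)
d=((hs[:,:,2]<60)&(hull>0)).astype(np.uint8)
for k in cv2.findContours(d,cv2.RETR_EXTERNAL,cv2.CHAIN_APPROX_NONE)[0]:
    if cv2.contourArea(k)>60: print('win',cv2.boundingRect(k),rect('wrist',k,.095,s))
print(recognise('wrist','pack')[:2])
go(.44,-.083,.052,17)
E
python3 pk.py
```

```text
time_s: 29.95
position: [0.4426, -0.0843, 0.209]
tcp_rot: [[-0.296, 0.955, 0.001], [0.955, 0.296, -0.0], [-0.001, 0.001, -1.0]]
force: [0.5, 0.0, -0.1]
opening: 0.999
[ 0.44258747 -0.08433964  0.20898188]
blue (300, 161, 41, 57) (0.4417, -0.0784, -68.9, 58, 39) (0.4482, -0.0985, -68.9, 78, 52) ((320.4124755859375, 189.0992431640625), (55.76618957519531, 38.861671447753906), 86.42366790771484)
win (309, 178, 24, 33) (0.4432, -0.0829, -68.8, 34, 22)
[{'extent': [321.1, 188.5, 41.3, 57.4], 'score': 0.82}]
now [ 0.4427 -0.0844  0.2091] yaw 17.2 J6 -42.3 -> dx 2.3 dy -2.3 dz 157.1 turn 0.004 (4 rows)
```

```bash
python3 -m inch '[{"dx":1.5,"dy":0.5,"dz":20,"turn":-0.068,"gripper":100},{"dx":1.5,"dy":0.5,"dz":55,"turn":-0.068,"gripper":100},{"dx":1.5,"dy":0.5,"dz":95,"turn":-0.068,"gripper":100},{"dx":1.5,"dy":0.5,"dz":130,"turn":-0.068,"gripper":100},{"dx":1.5,"dy":0.5,"dz":150,"turn":-0.068,"gripper":100},{"dx":1.5,"dy":0.5,"dz":156,"turn":-0.068,"gripper":100},{"dx":1.5,"dy":0.5,"dz":156,"turn":-0.068,"gripper":100},{"dx":1.5,"dy":0.5,"dz":156,"turn":-0.068,"gripper":100}]'; python3 -m inch '[{"dx":0,"dy":0,"dz":0,"turn":0,"gripper":0},{"dx":0,"dy":0,"dz":0,"turn":0,"gripper":0},{"dx":0,"dy":0,"dz":0,"turn":0,"gripper":0},{"dx":0,"dy":0,"dz":0,"turn":0,"gripper":0},{"dx":0,"dy":0,"dz":0,"turn":0,"gripper":0},{"dx":0,"dy":0,"dz":0,"turn":0,"gripper":0},{"dx":0,"dy":0,"dz":0,"turn":0,"gripper":0},{"dx":0,"dy":0,"dz":0,"turn":0,"gripper":0},{"dx":0,"dy":0,"dz":0,"turn":0,"gripper":0},{"dx":0,"dy":0,"dz":0,"turn":0,"gripper":0}]'
```

```text
time_s: 30.85
position: [0.4421, -0.0824, 0.0539]
tcp_rot: [[-0.361, 0.933, 0.002], [0.933, 0.361, -0.001], [-0.001, 0.001, -1.0]]
force: [0.7, 0.1, 0.2]
opening: 1.005
time_s: 31.85
position: [0.4412, -0.0819, 0.0534]
tcp_rot: [[-0.361, 0.933, 0.0], [0.933, 0.361, -0.0], [-0.0, 0.0, -1.0]]
force: [1.1, 0.6, 0.2]
opening: 0.46
```

```bash
python3 -m inch '[{"dx":0,"dy":0,"dz":-20,"turn":0,"gripper":0},{"dx":0,"dy":0,"dz":-60,"turn":0,"gripper":0},{"dx":0,"dy":0,"dz":-100,"turn":0,"gripper":0},{"dx":0,"dy":0,"dz":-135,"turn":0,"gripper":0},{"dx":0,"dy":0,"dz":-150,"turn":0,"gripper":0},{"dx":0,"dy":0,"dz":-150,"turn":0,"gripper":0},{"dx":0,"dy":0,"dz":-150,"turn":0,"gripper":0}]'
python3 - <<'E'
from h import *
go(.485,.27,.205,-12.2)
s2={'position':[.34604,.30247,.21944],'tcp_rot':[[.12,.993,0],[.993,-.12,0],[0,0,-1]]}
C=np.array([at('wrist',(390+u/4,20+v/4),.050,s2) for u,v in ((200,148),(362,165),(320,380),(162,365))])
print(C.mean(0),[np.linalg.norm(C[i]-C[i-1]) for i in range(4)])
E
```

```text
time_s: 32.55
position: [0.44, -0.0814, 0.2026]
tcp_rot: [[-0.361, 0.933, -0.002], [0.933, 0.361, 0.001], [0.001, -0.001, -1.0]]
force: [-0.3, -0.5, -3.2]
opening: 0.457
now [ 0.44   -0.0814  0.2026] yaw 21.1 J6 -46.0 -> dx 311.6 dy 168.8 dz -2.3 turn 0.582 (8 rows)
[0.50941157 0.39493751 0.05      ] [np.float64(0.056688225894047706), np.float64(0.04497499652488455), np.float64(0.05648339402918993), np.float64(0.0457935528075855)]
```

```bash
python3 -m inch '[{"dx":20,"dy":11,"dz":0,"turn":0.04,"gripper":0},{"dx":55,"dy":30,"dz":0,"turn":0.11,"gripper":0},{"dx":95,"dy":51,"dz":0,"turn":0.19,"gripper":0},{"dx":137,"dy":74,"dz":0,"turn":0.27,"gripper":0},{"dx":179,"dy":97,"dz":0,"turn":0.35,"gripper":0},{"dx":221,"dy":120,"dz":0,"turn":0.43,"gripper":0},{"dx":263,"dy":143,"dz":0,"turn":0.51,"gripper":0},{"dx":296,"dy":160,"dz":0,"turn":0.56,"gripper":0},{"dx":311,"dy":168,"dz":0,"turn":0.582,"gripper":0},{"dx":311,"dy":168,"dz":0,"turn":0.582,"gripper":0},{"dx":311,"dy":168,"dz":0,"turn":0.582,"gripper":0},{"dx":311,"dy":168,"dz":0,"turn":0.582,"gripper":0}]'
python3 - <<'E'
from h import *
s,im=snap('wrist','w15.png');print(s['position'],np.round(s['tcp_rot'],4).tolist())
u,v=proj('wrist',[.51,.3955,.05],s);print(u,v);u,v=int(u),int(v);x0,y0=u-75,max(v-60,0);print(x0,y0)
cv2.imwrite('pics/w15c.png',cv2.resize(im[y0:y0+120,x0:x0+150],None,fx=5,fy=5)[:,:,::-1])
E
```

```text
time_s: 33.75
position: [0.4845, 0.2675, 0.2019]
tcp_rot: [[0.212, 0.977, -0.003], [0.977, -0.212, -0.002], [-0.002, -0.003, -1.0]]
force: [0.7, -0.2, -2.8]
opening: 0.459
[0.48454028 0.26749198 0.2019174 ] [[0.212, 0.9773, -0.0033], [0.9773, -0.212, -0.0015], [-0.0022, -0.0029, -1.0]]
318.1890509024706 65.03206301092013
243 5
```

View pics/w15c.png

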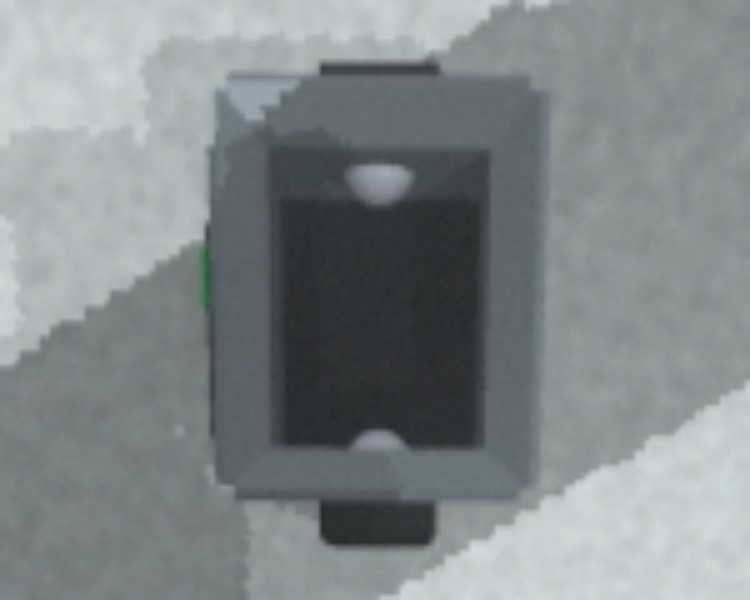

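Run:
```python
from h import *
s=read_state()
for L,z in ((((270,150),(491,150),(485,448),(272,448)),.048),(((216,75),(547,75),(535,498),(220,498)),.055)):
    C=np.array([at('wrist',(243+u/5,5+v/5),z,s) for u,v in L])
    d=(C[0]+C[1]-C[2]-C[3]);e=C[1]+C[2]-C[0]-C[3]
    print(C.mean(0),[round(np.linalg.norm(C[i]-C[i-1]),4) for i in range(4)],np.degrees(np.arctan2(d[1],d[0])),np.degrees(np.arctan2(e[1],e[0])))
go(.51,.3955,.17,-12.2)
```

```text
[0.51124975 0.39531406 0.048     ] [np.float64(0.0574), np.float64(0.0452), np.float64(0.0574), np.float64(0.0458)] 77.24989250299745 -12.270179568231136
[0.511362   0.39568503 0.055     ] [np.float64(0.0795), np.float64(0.0655), np.float64(0.0795), np.float64(0.0668)] 77.07743888153925 -12.270473713845371
now [0.4849 0.2674 0.2024] yaw -12.3 J6 29.6 -> dx 130.5 dy -2.6 dz 32.2 turn -0.001 (3 rows)
```

```bash
python3 -m inch '[{"dx":25,"dy":-1,"dz":0,"turn":0,"gripper":0},{"dx":65,"dy":-1,"dz":0,"turn":0,"gripper":0},{"dx":105,"dy":-2,"dz":0,"turn":0,"gripper":0},{"dx":128,"dy":-2,"dz":10,"turn":0,"gripper":0},{"dx":131.5,"dy":-2,"dz":40,"turn":0,"gripper":0},{"dx":131.5,"dy":-2,"dz":70,"turn":0,"gripper":0},{"dx":131.5,"dy":-2,"dz":80,"turn":0,"gripper":0},{"dx":131.5,"dy":-2,"dz":80,"turn":0,"gripper":0},{"dx":131.5,"dy":-2,"dz":80,"turn":0,"gripper":0},{"dx":131.5,"dy":-2,"dz":80,"turn":0,"gripper":0}]'; python3 -c "
from h import *
go(.5112,.3965,.09,-12.4)"
```

```text
time_s: 34.8
position: [0.5129, 0.3979, 0.1253]
tcp_rot: [[0.212, 0.977, 0.003], [0.977, -0.212, 0.002], [0.002, 0.003, -1.0]]
force: [-0.4, -0.0, -2.8]
opening: 0.453
now [0.5129 0.3979 0.1253] yaw -12.2 J6 40.2 -> dx -1.9 dy -1.5 dz 35.3 turn 0.003 (1 rows)
```

```bash
python3 -m inch '[{"dx":-1.5,"dy":-1,"dz":0,"turn":0,"gripper":0},{"dx":-1.5,"dy":-1,"dz":10,"turn":0,"gripper":0},{"dx":-1.5,"dy":-1,"dz":20,"turn":0,"gripper":0},{"dx":-1.5,"dy":-1,"dz":28,"turn":0,"gripper":0},{"dx":-1.5,"dy":-1,"dz":34,"turn":0,"gripper":0},{"dx":-1.5,"dy":-1,"dz":34,"turn":0,"gripper":0}]'
```

```text
time_s: 35.4
position: [0.5091, 0.396, 0.0876]
tcp_rot: [[0.211, 0.977, -0.003], [0.977, -0.211, -0.001], [-0.002, -0.002, -1.0]]
force: [-0.4, -0.6, -3.2]
opening: 0.458
```

```bash
python3 -m inch '[{"dx":0,"dy":1.5,"dz":3,"turn":0,"gripper":0},{"dx":0,"dy":1.5,"dz":6,"turn":0,"gripper":0},{"dx":0,"dy":1.5,"dz":9,"turn":0,"gripper":0},{"dx":0,"dy":1.5,"dz":12,"turn":0,"gripper":0},{"dx":0,"dy":1.5,"dz":12,"turn":0,"gripper":0}]'
```

```text
time_s: 35.9
position: [0.5117, 0.3968, 0.0792]
tcp_rot: [[0.212, 0.977, 0.001], [0.977, -0.212, 0.001], [0.002, 0.001, -1.0]]
force: [-2.9, 0.8, 3.5]
opening: 0.455
```

```bash
python3 -m inch '[{"dx":0,"dy":0,"dz":3,"turn":0,"gripper":0},{"dx":0,"dy":0,"dz":5,"turn":0,"gripper":0},{"dx":0,"dy":0,"dz":5,"turn":0,"gripper":0},{"dx":0,"dy":0,"dz":5,"turn":0,"gripper":0}]';python3 -m inch '[{"dx":0,"dy":0,"dz":3,"turn":0,"gripper":0},{"dx":0,"dy":0,"dz":5,"turn":0,"gripper":0},{"dx":0,"dy":0,"dz":5,"turn":0,"gripper":0},{"dx":0,"dy":0,"dz":5,"turn":0,"gripper":0}]'
```

```text
time_s: 36.3
position: [0.5117, 0.3967, 0.0733]
tcp_rot: [[0.212, 0.977, 0.001], [0.977, -0.212, 0.001], [0.001, 0.0, -1.0]]
force: [-3.3, 1.4, 5.0]
opening: 0.458
time_s: 36.7
position: [0.5114, 0.3957, 0.0658]
tcp_rot: [[0.211, 0.977, -0.001], [0.977, -0.211, -0.001], [-0.001, -0.001, -1.0]]
force: [-0.0, 0.4, -8.7]
opening: 0.456
```

```bash
python3 -m inch '[{"dx":0,"dy":0,"dz":2,"turn":0,"gripper":0},{"dx":0,"dy":0,"dz":4,"turn":0,"gripper":0},{"dx":0,"dy":0,"dz":4,"turn":0,"gripper":0},{"dx":0,"dy":0,"dz":4,"turn":0,"gripper":0}]';python3 -m inch '[{"dx":0,"dy":0,"dz":2,"turn":0,"gripper":0},{"dx":0,"dy":0,"dz":3,"turn":0,"gripper":0},{"dx":0,"dy":0,"dz":3,"turn":0,"gripper":0},{"dx":0,"dy":0,"dz":3,"turn":0,"gripper":0}]'
```

```text
time_s: 37.1
position: [0.5115, 0.396, 0.0633]
tcp_rot: [[0.211, 0.977, -0.0], [0.977, -0.211, -0.0], [-0.0, -0.0, -1.0]]
force: [0.3, 1.1, -3.1]
opening: 0.461
time_s: 37.5
position: [0.5117, 0.3963, 0.0614]
tcp_rot: [[0.211, 0.977, 0.0], [0.977, -0.211, 0.0], [0.0, 0.0, -1.0]]
force: [-2.8, -1.0, 4.2]
opening: 0.454
```

```bash
python3 -m inch '[{"dx":0,"dy":0,"dz":2,"turn":0,"gripper":0},{"dx":0,"dy":0,"dz":3,"turn":0,"gripper":0},{"dx":0,"dy":0,"dz":3,"turn":0,"gripper":0}]';python3 -m inch '[{"dx":0,"dy":0,"dz":-2,"turn":0,"gripper":0},{"dx":0,"dy":0,"dz":-2,"turn":0,"gripper":100},{"dx":0,"dy":0,"dz":-2,"turn":0,"gripper":100},{"dx":0,"dy":0,"dz":-2,"turn":0,"gripper":100},{"dx":0,"dy":0,"dz":-2,"turn":0,"gripper":100},{"dx":0,"dy":0,"dz":-2,"turn":0,"gripper":100},{"dx":0,"dy":0,"dz":-2,"turn":0,"gripper":100},{"dx":0,"dy":0,"dz":-40,"turn":0,"gripper":100},{"dx":0,"dy":0,"dz":-85,"turn":0,"gripper":100},{"dx":0,"dy":0,"dz":-130,"turn":0,"gripper":100},{"dx":0,"dy":0,"dz":-160,"turn":0,"gripper":100},{"dx":0,"dy":0,"dz":-160,"turn":0,"gripper":100}]'
```

```text
time_s: 37.8
position: [0.5123, 0.3963, 0.061]
tcp_rot: [[0.211, 0.977, 0.002], [0.977, -0.211, 0.001], [0.001, 0.002, -1.0]]
force: [-4.9, -2.0, 18.0]
opening: 0.457
time_s: 39.0
position: [0.5147, 0.398, 0.2234]
tcp_rot: [[0.211, 0.977, 0.011], [0.977, -0.211, 0.006], [0.008, 0.009, -1.0]]
force: [0.2, -0.4, 1.0]
opening: 1.002
```

```bash
python3 -m inch '[{"dx":-30,"dy":0,"dz":0,"turn":0,"gripper":100},{"dx":-60,"dy":0,"dz":0,"turn":0,"gripper":100},{"dx":-60,"dy":0,"dz":0,"turn":0,"gripper":100},{"dx":-60,"dy":0,"dz":0,"turn":0,"gripper":100},{"dx":-60,"dy":0,"dz":0,"turn":0,"gripper":100}]'
cat > fin.py <<'E'
from h import *
s,im=snap('wrist','f1.png');c=blobs(im,'blue',(200,450,0,245),200)
if c:
    c=c[0];hs=cv2.cvtColor(im,cv2.COLOR_RGB2HSV);hull=np.zeros(im.shape[:2],np.uint8);cv2.fillPoly(hull,[cv2.convexHull(c)],1)
    print('pack',cv2.boundingRect(c),rect('wrist',c,.103,s))
    for k in cv2.findContours(((hs[:,:,2]<60)&(hull>0)).astype(np.uint8),cv2.RETR_EXTERNAL,cv2.CHAIN_APPROX_NONE)[0]:
        if cv2.contourArea(k)>60: print('win px',cv2.boundingRect(k),'h.103',rect('wrist',k,.103,s),'h.124',rect('wrist',k,.124,s))
snap('top','f2.png');snap('scene','f3.png')
for n in ('pack','glue','jar','level','spanner','tape'):
    for q in ('top','scene'): print(n,q,[(np.round(r['extent'],1).tolist(),round(r['score'],2)) for r in recognise(q,n)[:3]])
a=cv2.imread('pics/f1.png');b=cv2.imread('pics/f2.png')[110:310,150:540]
cv2.imwrite('pics/f.png',cv2.resize(np.vstack([cv2.resize(a[0:260,100:540],(780,461)),cv2.resize(b,(780,400))]),(540,596)))
E
python3 fin.py
```

```text
time_s: 39.5
position: [0.4992, 0.3381, 0.2169]
tcp_rot: [[0.211, 0.977, 0.0], [0.977, -0.211, 0.0], [0.0, -0.0, -1.0]]
force: [0.5, -0.1, 0.1]
opening: 0.998
pack (301, 111, 41, 54) (0.5126, 0.3947, 77.8, 51, 40)
win px (309, 120, 24, 36) h.103 (0.5122, 0.3951, 78.4, 34, 22) h.124 (0.5123, 0.3959, 78.4, 31, 21)
pack top [([183.1, 162.6, 27.6, 28.2], 0.79)]
pack scene [([452.5, 192.2, 25.3, 24.5], 0.82), ([309.8, 223.7, 15.7, 27.6], 0.48)]
glue top [([336.9, 166.9, 14.0, 16.4], 0.61)]
glue scene [([309.8, 224.2, 16.2, 26.5], 0.6)]
jar top [([421.3, 184.8, 16.6, 17.8], 0.7)]
jar scene [([223.5, 225.6, 16.8, 25.5], 0.52)]
level top [([489.7, 202.9, 62.4, 34.1], 0.66)]
level scene [([156.8, 222.0, 60.3, 27.0], 0.79), ([371.2, 256.3, 59.2, 25.2], 0.44)]
spanner top [([286.2, 132.3, 58.0, 16.4], 0.84)]
spanner scene [([372.1, 256.7, 63.8, 25.4], 0.63)]
tape top [([398.8, 137.1, 26.6, 22.9], 0.94), ([389.8, 257.9, 25.4, 27.4], 0.89), ([443.6, 291.2, 22.5, 33.1], 0.68)]
tape scene [([317.7, 184.9, 22.4, 22.3], 0.97), ([251.3, 179.2, 21.8, 24.1], 0.85), ([204.8, 165.2, 20.7, 18.8], 0.67)]
```

View pics/f.png

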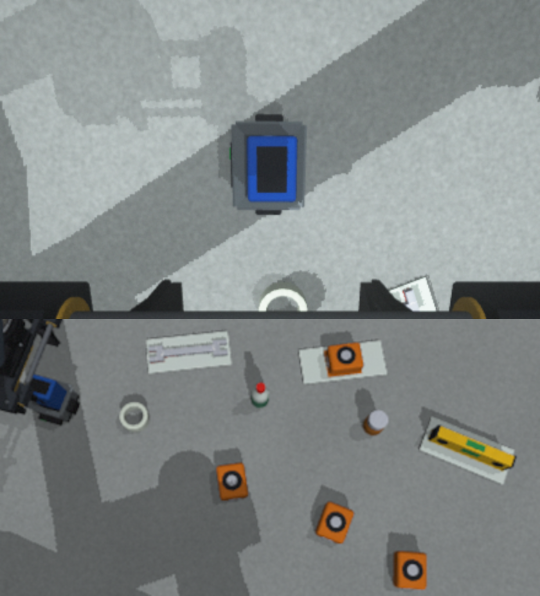

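The final picture shows the pack seated in the cradle, with its top size fitting a height of 0.103 m and not 0.124 m. All three tools are on their boards, and the glue bottle and jar stand where they were.

```bash
python3 -c "
from rig import *
print(read_state()['time_s'],hand_in())"
```

```text
the job is handed in; nothing more can be done
40.25 None
```

The bench is tidied and the job was handed in at about 40 s of the 99 s; `hand_in()` gives no verdict. The spanner, level and tape measure (the look-alike farthest from the base) are on their own boards, and the battery pack is pressed fully home in the cradle.

**Last checks:**
- **Level:** about 3 mm from its board's centre, within about 1° of its direction.
- **Tape:** about 4 mm from its board's centre, parallel to it.
- **Spanner:** released within 2 mm of its board's centre; the picture shows it squarely on the board, but I did not measure it again afterwards.
- **Pack:** it stopped dead at the depth expected for home under 18 N. The wrist view fits a top height of 103 mm rather than 124 mm, about 1.5 mm from the cradle's centre.
- **Glue bottle and jar:** the networks place both within a few pixels of the start, upright, so not measurably shifted.

**What failed or disagreed:**
- **First grasps:** three attempts on the spanner closed on nothing. The fingertips proved to be about 12 mm behind the reported TCP, not 11 mm ahead as stated. I found this from the wrist pictures and by probing down, and used the corrected depth from then on.
- **Cradle rim:** it measured about 66 x 80 mm against the stated 72 x 85 mm, but the pocket opening agreed (about 46 x 57 mm).
- **Picture budget:** I viewed 18, past the 14 allowed and the one or two extra.

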